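# Lay out the sharpening stones and secure the strop

## Robot

A 7-joint arm with a two-finger parallel gripper is mounted at the origin on the work surface. World frame = base frame: x ahead of the robot, y to its left, z up, the work surface at z = 0. Lengths are in m, angles in rad, forces in N, time in s.
With the tool pointing down it reaches from about 0.35 to 0.9 m from the base axis. Payload 8.1 kg.
Tool frame: the origin (TCP) lies at the centre of the arm's flange, where the gripper is bolted on; the fingertips stand env.tip_reach ahead of it and the grasp point (between the pads) lies 155 mm ahead of it (env.tip_reach is the distance from the TCP to the fingertips, in m); z points along the fingers, y is the direction in which the jaws open and shut (so a half turn about z gives the same grasp; the last joint's range is limited). The gripper opens to 85 mm and grips with 20 to 120 N. Pads are 22 mm wide; open, the fingers measure 114 mm over their backs; the gripper's body (76 mm by 85 mm) begins 54 mm behind the grasp point. The pads swing forward as they close: fully open they stand 13 mm farther back than shut.
Start: joints at [1.118, 0.434, 0.025, 1.573, -0.012, 1.134, -0.075], TCP at [0.214, -0.587, 0.405] pointing down, gripper open.
Joint ranges: [-2.62, 2.62], [-0.44, 2.09], [-1.27, 1.32], [0.08, 2.57], [-1.32, 4.46], [0.12, 2], [-2.74, 2.74]. Speed limits (rad/s): [2.22, 2.22, 3.01, 3.01, 3.14, 3.14, 3.14].

## Interface

Orientations are given as a rotation vector (axis times angle).
In Python, from plant import env gives the robot as it stands.
- The arm moves only by the tool carry_out, never from a script. Its argument "steps" is a list of rows, each a list of 7 numbers: the gripper command: -1 is fully open, 1 is shut, values between are in proportion, then the shift along the world's x, y, z in units of 30 mm (1.0 is 30 mm), then the turn, a rotation vector about the world's x, y, z in units of 6 degrees (1.0 is 6 degrees). In form: [[fingers, tx, ty, tz, wx, wy, wz], ...]. A call has exactly 8 rows; each row shifts and turns the commanded pose from where the row before left it; what a row does not reach is not made up. A row lasts 1/10 s, in which the tool goes at most 50 mm and 8.59 degrees, less where a joint would pass 70% of its speed; a pose out of reach is approached as far as the arm can. A call is refused whole if a number of a shift passes 1 or a number of a turn 1, either way. A call with a gripper value outside its range is refused whole. The fingers move at their own pace and stop on an object; "newtons" is the grip in N (left out, the last holds). Time passes only in rows, so rows that do not move let the fingers close, or fill a call up. It gives the time, the measured TCP pose, the force and the opening at its end, in the units of the state.
- env.state(): the state, without advancing time (a new reading comes with each control period).
- env.grab_frame(name): name is "scene" or "top"; returns a dict with "image" (384x512x3 uint8, blue, green, red), "intrinsics" (3x3 intrinsics, pixels), "rvec" (rotation vector, rad) and "tvec" (3), from world to camera coordinates, as OpenCV has them. Camera axes: x right, y down, z forward; pixel columns grow to the right and rows downward; lengths in m; the calibration is good to about 2 mm. A picture is of the moment at which its call begins. There is no depth.
- env.close_job(): hands the job in, once; it reports no verdict.
Trained networks look in a picture, given as the dict that the camera call returned (one of the last four; its "shot" number tells which), for a name from the list of things; names that differ only in an ending like _2 or _b are one class to them, and where a whole thing is asked for, a point or a joint stands for the part that bears it (a point fixed in the world has none). Each returns a list of dicts, best first, with "confidence" (0 to 1); they miss things now and then, are a little off and sometimes report something else, mostly with a low value. They report only what shows in the picture. A call takes as long as a camera call.
- env.search_frame(name, picture): "bbox" ([left, top, right, bottom] in pixels, round what is visible of it).
- env.trace(name, picture): "mask" (384x512 bool, what is visible of it) and "bbox" ([left, top, right, bottom] in pixels, round what is visible of it).
- env.place_of(name, picture): "location" ([row, column] in pixels: a listed point, or the origin of a listed thing).
The state is a dict: "t": time; "joint_pos": joint angles; "dq": joint speeds; "tau": joint torques, N m; "position": TCP position; "tool_rot": TCP orientation; "contact_force": force on the tool from outside, world axes, zero at the start; "torque": the same for the moment, N m; "gripper_width": finger opening in m.
Only numpy, scipy, OpenCV 4.12 (cv2) and the standard library are available. Lean on these libraries where they do the work, as an engineer would, in place of code of your own. Each camera call takes 0.05 s, during which the arm holds its last target.

## Task

Lay out the sharpening bench: working from the top of the stack down, set each stone flat in the cradle of its own colour, centred between the two end lips and lying lengthwise. Then lay the strop board from the bottom of the stack, leather up, centred along the rubber pad of the holder while its weighted arm is still raised, and swing the arm over so that it comes to rest on the board. The stones are brittle: set every piece down and let go, never drop it.

Things in the scene. Friction and masses are not known exactly. Their poses are not given: they have to be found in the camera images.
- stone_white: off-white sharpening stone, a flat bar 80 x 40 x 20 mm (its x, y, z) that starts as the top piece of the stack; origin at the centre of its underside, x along its length, z up
- stone_green: dark green sharpening stone, a flat bar 110 x 46 x 20 mm (its x, y, z) that starts as the second from the top piece of the stack; origin at the centre of its underside, x along its length, z up
- stone_red: brick-red sharpening stone, a flat bar 140 x 52 x 20 mm (its x, y, z) that starts as the third from the top piece of the stack; origin at the centre of its underside, x along its length, z up
- strop: strop board, light wood with a black leather face on top, 180 x 58 x 14 mm (its x, y, z), the bottom piece of the stack, which lies on a fixed light grey metal riser 190 x 46 mm and 10 mm high (narrower than the board); origin at the centre of its underside, x along its length, z up
- cradle_white: fixed plywood cradle for the off-white stone, floor off-white, 104 mm long (x) and 66 mm wide (y), 12 mm above the bench; a dark wooden lip 10 mm thick and 5 mm higher than the floor at each end, long sides open; origin on the bench under the floor's centre, x along its length, z up
- cradle_green: fixed plywood cradle for the dark green stone, floor dark green, 134 mm long (x) and 66 mm wide (y), 12 mm above the bench; a dark wooden lip 10 mm thick and 5 mm higher than the floor at each end, long sides open; origin on the bench under the floor's centre, x along its length, z up
- cradle_red: fixed plywood cradle for the brick-red stone, floor brick-red, 164 mm long (x) and 66 mm wide (y), 12 mm above the bench; a dark wooden lip 10 mm thick and 5 mm higher than the floor at each end, long sides open; origin on the bench under the floor's centre, x along its length, z up
- holder: fixed grey strop holder with a black rubber pad 46 mm (x) by 190 mm (y), its top 12 mm above the bench; origin on the bench under the pad's centre. The board belongs centred on the pad, its length along the holder's y. On the +x side, 95 mm from the origin and 50 mm above the bench, is the hinge (along y, bracket 62 mm high and 34 mm wide in y) of a weighted steel arm
- holddown (a joint): hinge angle of the weighted arm, rad: 0 when it lies level over the pad, its foot resting on the 14 mm board at the holder's origin; about 1.57 upright; it starts raised, leaning back away from the pad against its stop at about 2.0. Light to push (about 2 N at the knob); pushed past upright towards the pad it sinks down slowly by its own weight (1 to 3 s); with no board it sinks to -0.15
- holddown_knob (a point): centre of the orange ball knob, 22 mm in diameter, at the free end of the arm, 115 mm from the hinge; the bar behind it is 14 mm wide and the foot 95 mm from the hinge

How it is judged:
On the way, in this order (a step that is already met when the one before it is completed fails the run):
1. the off-white stone lies in its cradle, released (horizontal distance between stone_white and cradle_white below 0.012 m and angle between the x axis of stone_white and the x axis of cradle_white, either way round below 0.2 rad and z of stone_white in the frame of cradle_white between 0.009 and 0.015 m and angle between stone_white's own z axis and vertical below 0.06 rad and contact force between the fingers and stone_white below 0.1 N and linear speed of stone_white below 0.02 m/s), for 0.2 s.
2. the dark green stone lies in its cradle, released (horizontal distance between stone_green and cradle_green below 0.012 m and angle between the x axis of stone_green and the x axis of cradle_green, either way round below 0.2 rad and z of stone_green in the frame of cradle_green between 0.009 and 0.015 m and angle between stone_green's own z axis and vertical below 0.06 rad and contact force between the fingers and stone_green below 0.1 N and linear speed of stone_green below 0.02 m/s), for 0.2 s.
3. the brick-red stone lies in its cradle, released (horizontal distance between stone_red and cradle_red below 0.012 m and angle between the x axis of stone_red and the x axis of cradle_red, either way round below 0.2 rad and z of stone_red in the frame of cradle_red between 0.009 and 0.015 m and angle between stone_red's own z axis and vertical below 0.06 rad and contact force between the fingers and stone_red below 0.1 N and linear speed of stone_red below 0.02 m/s), for 0.2 s.
4. the strop board lies on the holder's pad, released, the arm still raised (horizontal distance between strop and holder below 0.015 m and angle between the x axis of strop and the y axis of holder, either way round below 0.2 rad and z of strop in the frame of holder between 0.009 and 0.015 m and angle between strop's own z axis and vertical below 0.06 rad and contact force between the fingers and strop below 0.1 N and linear speed of strop below 0.02 m/s and value of joint holddown above 1.2 rad), for 0.2 s.
5. the weighted arm rests on the board (horizontal distance between strop and holder below 0.015 m and angle between the x axis of strop and the y axis of holder, either way round below 0.2 rad and z of strop in the frame of holder between 0.009 and 0.015 m and angle between strop's own z axis and vertical below 0.06 rad and value of joint holddown between -0.06 and 0.06 rad), for 0.2 s.
At the end, for the whole second after the job is handed in: Each stone lies flat in the cradle of its colour, within 12 mm of its centre and 0.2 rad of its length; the strop board flat on the pad, within 15 mm and 0.2 rad; the arm on it, within 0.06 rad of level; all released and at rest (all of step 1 and all of step 2 and all of step 3 and all of step 5 and contact force between the fingers and strop below 0.1 N and linear speed of strop below 0.02 m/s and velocity of joint holddown between -0.05 and 0.05 rad/s); the robot touches nothing.
It fails at once if the stone white is dropped or thrown (free of the fingers and faster than 0.8 m/s) (linear speed of stone_white above 0.8 m/s and contact force between the fingers and stone_white below 0.1 N).
It fails at once if the stone green is dropped or thrown (free of the fingers and faster than 0.8 m/s) (linear speed of stone_green above 0.8 m/s and contact force between the fingers and stone_green below 0.1 N).
It fails at once if the stone red is dropped or thrown (free of the fingers and faster than 0.8 m/s) (linear speed of stone_red above 0.8 m/s and contact force between the fingers and stone_red below 0.1 N).
It fails at once if the strop is dropped or thrown (free of the fingers and faster than 0.8 m/s) (linear speed of strop above 0.8 m/s and contact force between the fingers and strop below 0.1 N).
It also fails if it takes over 128 s, if anything falls off the work surface, if the arm or the gripper's body presses on something with over 40 N, if the wrist force passes 120 N, or if a joint passes its speed limit or range.

## Working session

There is one attempt and no reset: what is moved stays moved. The work goes in short steps, Python scripts to look and compute and a tool call to move; the robot and the scene stay as the last step left them, time stands still between calls to the robot, and variables do not carry over. Pictures are saved under pics/ and viewed, and the job is handed in when it is done.

Besides the shell and the picture viewer there is one more tool, called after "Call:" as name([rows], argument=value, ...), one row to a line, values as JSON. carry_out: Moves the arm, as the interface text tells. Its arguments: {"type":"object","properties":{"steps":{"type":"array"},"newtons":{"type":"number"}},"required":["steps"]}

```bash
mkdir -p pics; ls
python3 - <<'E'
from plant import env
import cv2,numpy as np
s=env.state(); print({k:np.round(v,3).tolist() for k,v in s.items()}, env.tip_reach)
for n in ("scene","top"):
    f=env.grab_frame(n); cv2.imwrite(f"pics/{n}0.png",f["image"]); print(n,f["intrinsics"],f["rvec"],f["tvec"])
    for o in ["stone_white","stone_green","stone_red","strop","cradle_white","cradle_green","cradle_red","holder","holddown_knob"]:
        r=env.place_of(o,f); print(o,[(np.round(x["location"],1).tolist(),round(x["confidence"],2)) for x in r[:2]])
E
```

```text
pics
{'t': 0.0, 'joint_pos': [1.118, 0.435, 0.025, 1.574, -0.012, 1.134, -0.075], 'dq': [0.003, -0.0, 0.0, -0.001, 0.0, 0.002, 0.0], 'tau': [0.001, -67.048, 1.025, -31.622, 0.015, 0.012, -0.0], 'position': [0.214, -0.587, 0.404], 'tool_rot': [-3.092, -0.546, 0.001], 'contact_force': [-0.195, -0.109, 0.771], 'torque': [0.02, 0.032, 0.014], 'gripper_width': 0.085} 0.1734
scene [[432.35775854   0.         255.23803529]
 [  0.         432.35775854 196.10745799]
 [  0.           0.           1.        ]] [ 2.03371896  0.97961549 -0.46683609] [-0.32326927 -0.19408466  1.4380676 ]
stone_white [([205.7, 236.9], 0.66)]
stone_green [([212.8, 234.8], 0.58)]
stone_red [([218.1, 235.6], 0.82)]
strop [([224.3, 234.2], 0.81)]
cradle_white [([271.2, 112.4], 0.8), ([205.0, 236.5], 0.54)]
cradle_green [([218.1, 302.1], 0.8)]
cradle_red [([265.1, 193.7], 0.6)]
holder [([171.8, 315.8], 0.92)]
holddown_knob [([151.6, 358.5], 0.73)]
top [[372.84333402   0.         259.6172049 ]
 [  0.         372.84333402 200.78743909]
 [  0.           0.           1.        ]] [ 2.14288719 -2.16942344  0.17187783] [-0.03457861  0.5062713   0.90272567]
stone_white [([196.8, 270.9], 0.84)]
stone_green [([197.0, 272.4], 0.77)]
stone_red [([199.3, 273.8], 0.76), ([148.6, 124.9], 0.3)]
strop []
cradle_white [([212.0, 389.9], 0.62)]
cradle_green [([171.5, 215.3], 0.9)]
cradle_red [([179.6, 326.0], 0.82)]
holder [([182.7, 326.7], 0.64), ([220.2, 145.5], 0.56)]
holddown_knob [([148.3, 130.3], 0.75)]
```

View pics/scene0.png

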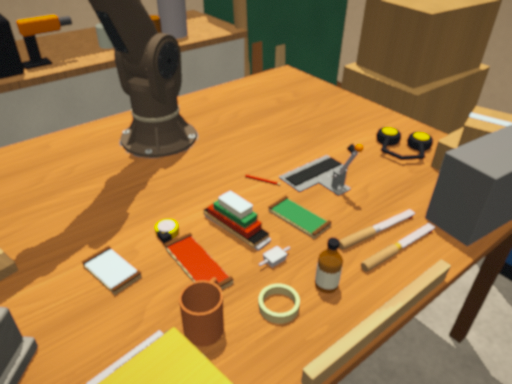

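View pics/top0.png

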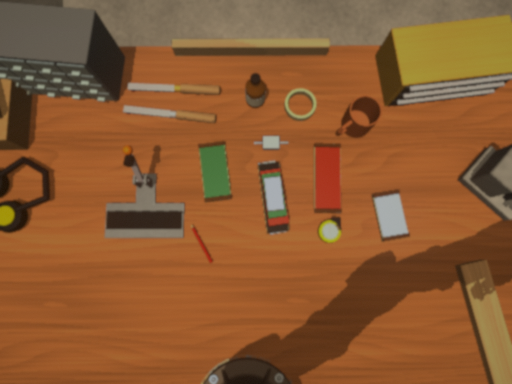

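```bash
cat > h.py <<'E'
import numpy as np,cv2
from plant import env
def unproj(f,pts,z):
    pts=np.asarray(pts,float).reshape(-1,2) # col,row
    R,_=cv2.Rodrigues(np.array(f["rvec"],float)); t=np.array(f["tvec"],float).ravel()
    d=(R.T@np.linalg.inv(f["intrinsics"])@np.c_[pts,np.ones(len(pts))].T).T
    c=-R.T@t
    return (c+d*((z-c[2])/d[:,2])[:,None])[:,:2]
def proj(f,P):
    return cv2.projectPoints(np.asarray(P,float).reshape(-1,1,3),np.array(f["rvec"],float),np.array(f["tvec"],float),f["intrinsics"],None)[0].reshape(-1,2)
def rect(f,mask,z):
    m=mask.astype(np.uint8)
    n,l,st,_=cv2.connectedComponentsWithStats(m)
    k=1+np.argmax(st[1:,4]); m=(l==k).astype(np.uint8)
    c=max(cv2.findContours(cv2.resize(m,None,fx=4,fy=4,interpolation=cv2.INTER_LINEAR),0,cv2.CHAIN_APPROX_NONE)[0],key=len).reshape(-1,2)
    w=unproj(f,(c-1.5)/4,z)
    (cx,cy),(a,b),ang=cv2.minAreaRect((w*1000).astype(np.float32))
    if a<b: a,b,ang=b,a,ang+90
    return np.round([cx,cy,(ang+90)%180-90,a,b],1)
def trace(f,n,z):
    r=env.trace(n,f)
    return [(rect(f,x["mask"],z),round(x["confidence"],2),x["bbox"]) for x in r[:2]]
E
python3 - <<'E'
from h import *
for n in("top","scene"):
    f=env.grab_frame(n)
    for o,z in dict(stone_white=.084,stone_green=.064,stone_red=.044,strop=.024,cradle_white=.012,cradle_green=.012,cradle_red=.012,holder=.012,holddown=.1,holddown_knob=.1).items():
        try:print(n,o,trace(f,o,z))
        except Exception as e: print(n,o,e)
    R,_=cv2.Rodrigues(f["rvec"]);print(-R.T@f["tvec"].ravel())
f=env.grab_frame("top")
im=f["image"]; cv2.imwrite("pics/z0.png",cv2.resize(im[120:260,90:290],None,fx=4,fy=4,interpolation=3))
cv2.imwrite("pics/z1.png",cv2.resize(im[120:260,230:430],None,fx=4,fy=4,interpolation=3))
E
```

```text
top stone_white [(array([517.6, -73.3,   6.5,  83.1,  43.1]), 0.91, [263.3, 178.6, 282.4, 209.2]), (array([473.4, -81.5, -84.3,  44.1,  28. ]), 0.41, [260.3, 172.2, 287.2, 217.1])]
top stone_green [(array([598.2, 276.9,  22. , 102.5,  34.5]), 0.39, [120.8, 145.6, 141.5, 180.3])]
top stone_red [(array([454.8, -85.6, -81.2,  53.1,  20.7]), 0.72, [260.4, 172.6, 288.8, 225.4]), (array([534.4, 243.1,  -0.8, 234.4, 195.5]), 0.45, [102.1, 146.6, 183.9, 237.9])]
top strop [(array([481.9, -57.6,  31.2, 140.3,  55.2]), 0.58, [256.7, 160.5, 288.5, 233.6])]
top cradle_white [(array([ 469.5, -376.9,    8. ,  128.2,   76.8]), 0.71, [374.8, 185.5, 409.0, 243.2])]
top cradle_green [(array([589.6,  76.1,   6.8, 159.6,  72.4]), 0.69, [199.7, 141.4, 231.2, 202.7])]
top cradle_red [(array([ 570.1, -220.2,   -1.9,  187.6,   73.7]), 0.89, [314.2, 145.1, 343.5, 209.5])]
top holder [(array([540.1, 252.9,  -0.7, 242.5, 201.3]), 0.82, [102.5, 146.0, 185.3, 237.1])]
top holddown [(array([588.9, 263.1,  22. ,  98.4,  31.8]), 0.7, [120.7, 144.4, 142.9, 182.4])]
top holddown_knob [(array([586.9, 262.6,  26.3,  97
[... 518 characters left out ...]
99.5,  51.8]), 0.41, [339.9, 141.8, 365.2, 176.9])]
scene cradle_white []
scene cradle_green [(array([594. ,  75.8,   5.9, 166.8,  89.3]), 0.89, [270.5, 198.4, 333.3, 236.6])]
scene cradle_red [(array([ 572.5, -216.4,   -1.6,  199.8,   77.4]), 0.6, [161.6, 233.3, 235.3, 289.8]), (array([ 474.1, -375.8,   10.7,  141.3,   78.6]), 0.55, [80.4, 243.0, 140.5, 292.9])]
scene holder [(array([513.7, 318.9, -89.5, 344.9, 178.4]), 0.91, [280.9, 143.2, 363.4, 196.9])]
scene holddown [(array([579.4, 278.1, -58.6, 170.8,  41.6]), 0.73, [339.4, 140.4, 363.9, 173.3])]
scene holddown_knob [(array([566.7, 275.1, -71.5, 177.5,  45.5]), 0.55, [339.5, 144.6, 362.6, 173.3])]
[ 1.17874081 -0.55555852  0.71563616]
```

View pics/z0.png

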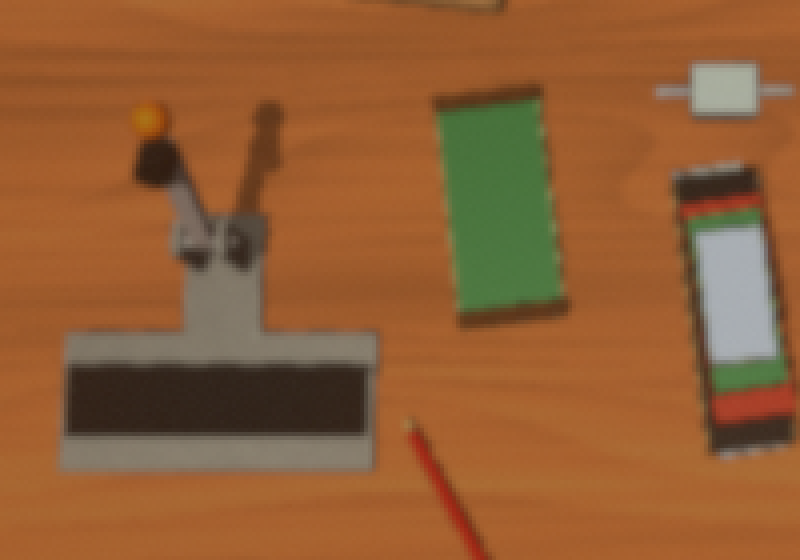

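View pics/z1.png

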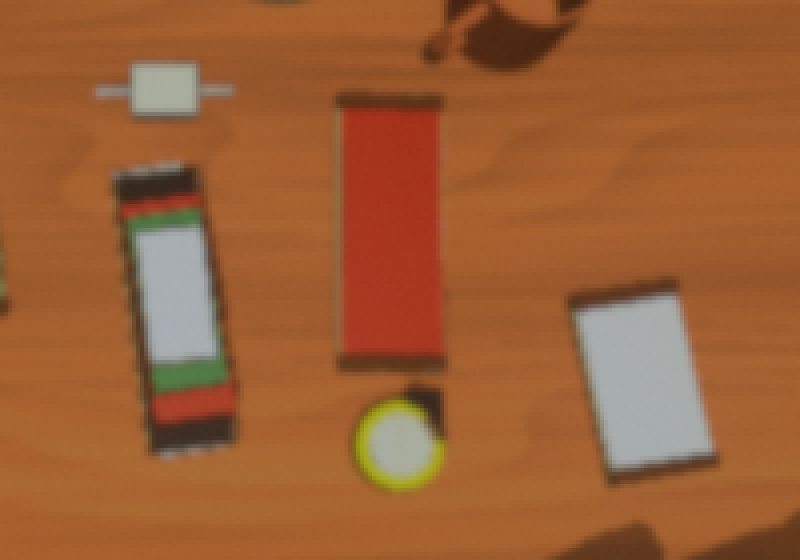

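```bash
cat >> h.py <<'E'
def masks(im):
    h=cv2.cvtColor(im,cv2.COLOR_BGR2HSV); b,g,r=[im[...,i].astype(int) for i in range(3)]
    return dict(white=(b>r-12)&(b>110), green=(g>r+25)&(g>b+15), red=(r>130)&(g<85)&(r-g>90)&(b<75)&(g-b<25))
def comps(f,zs,roi,amin=40):
    im=f["image"]; out=[]
    x0,y0,x1,y1=roi
    for k,m in masks(im).items():
        mm=np.zeros_like(m); mm[y0:y1,x0:x1]=m[y0:y1,x0:x1]
        n,l,st,_=cv2.connectedComponentsWithStats(mm.astype(np.uint8))
        for i in range(1,n):
            if st[i,4]>amin:
                for z in zs: out.append((k,z,rect(f,l==i,z),st[i].tolist()))
    return out
E
python3 - <<'E'
from h import *
f=env.grab_frame("top")
for r in comps(f,[.012,.084],(195,130,420,245)): print(r)
g=env.grab_frame("scene")
for r in comps(g,[.012,.084],(80,180,340,300)): print(r)
im=f["image"].astype(int)
print([im[r,c].tolist() for r,c in [(180,326),(199,272),(170,214),(195,272),(215,390),(220,275),(163,268)]])
# pad
m=(f["image"].max(axis=2)<70); mm=np.zeros_like(m); mm[200:240,100:190]=m[200:240,100:190]
print(rect(f,mm,.012))
E
```

```text
('white', 0.012, array([666. , -73.5,  89.5,  39.1,  23.9]), [264, 138, 15, 9, 104])
('white', 0.084, array([643.9, -69.7,  89.5,  36.1,  22.1]), [264, 138, 15, 9, 104])
('white', 0.012, array([528.9, -78.1,   6.2,  90.2,  46.2]), [264, 176, 21, 35, 563])
('white', 0.084, array([517.2, -74. ,   6.2,  83.4,  42.7]), [264, 176, 21, 35, 563])
('white', 0.012, array([ 468.7, -378.8,    9.3,  105.5,   65.5]), [375, 194, 32, 42, 966])
('white', 0.084, array([ 461.5, -352. ,    9.3,   97.5,   60.6]), [375, 194, 32, 42, 966])
('green', 0.012, array([589.8,  75.8,   6.6, 131.9,  63.6]), [201, 146, 28, 51, 1146])
('green', 0.084, array([573.5,  68.3,   6.6, 121.9,  58.8]), [201, 146, 28, 51, 1146])
('green', 0.012, array([476.5, -85.7, -82.5,  45.1,  14.1]), [269, 210, 17, 7, 82])
('green', 0.084, array([468.7, -81. , -82.5,  41.7,  13. ]), [269, 210, 17, 7, 82])
('red', 0.012, array([ 570.7, -219.7,   -2. ,  162.7,   62.4]), [316, 147, 24, 61, 1330])
('red', 0.084, array([ 555.8, -204.9,   -2. ,  150.4,   57.6]), [316, 147, 24, 61, 1330])
('red', 0.012, array([457.2, -88.1, -82. ,  50.2,  15.
[... 429 characters left out ...]
2. ]), [265, 249, 20, 15, 198])
('white', 0.012, array([ 466.3, -375.1,    9.5,  105.6,   66.5]), [85, 250, 51, 38, 1020])
('white', 0.084, array([ 539.2, -393.6,    9.5,   94.8,   59.7]), [85, 250, 51, 38, 1020])
('green', 0.012, array([588.9,  79.3,   7. , 134.8,  67. ]), [272, 199, 54, 34, 817])
('green', 0.084, array([649.3,  14.4,   7. , 121. ,  60.1]), [272, 199, 54, 34, 817])
('green', 0.012, array([475.3, -42.3,  13.4, 126.3,  59. ]), [214, 201, 42, 25, 286])
('green', 0.084, array([547.3, -94.8,  13.4, 113.4,  53. ]), [214, 201, 42, 25, 286])
[[32, 54, 169], [178, 174, 168], [62, 116, 74], [179, 174, 170], [172, 173, 168], [42, 64, 169], [72, 84, 93]]
[464.3 255.4  89.3 188.   40.4]
```

Call:
carry_out([
  [-1,0.55,0.95,0,0,0,-0.13],
  [-1,0.57,0.95,0,0,0,-0.13],
  [-1,0.57,0.95,0,0,0,-0.13],
  [-1,0.57,0.95,0,0,0,-0.13],
  [-1,0.57,0.95,0,0,0,-0.13],
  [-1,0.57,0.95,0,0,0,-0.13],
  [-1,0.57,0.95,0,0,0,-0.13],
  [-1,0.57,0.95,0,0,0,-0.13],
], newtons=40)

```text
t: 3.05
position: [0.3509, -0.358, 0.4049]
tool_rot: [3.119, 0.376, 0.0]
contact_force: [-0.2, -0.5, 0.5]
gripper_width: 0.0855
```

Call:
carry_out([
  [-1,0.56,0.95,-0.2,0,0,-0.13],
  [-1,0.56,0.95,-0.2,0,0,-0.13],
  [-1,0.56,0.95,-0.2,0,0,-0.13],
  [-1,0.56,0.95,-0.2,0,0,-0.13],
  [-1,0.56,0.95,-0.2,0,0,-0.13],
  [-1,0.56,0.95,-0.2,0,0,-0.13],
  [-1,0.56,0.95,-0.2,0,0,-0.13],
  [-1,0.56,0.95,-0.2,0,0,-0.13],
])

```text
t: 3.85
position: [0.4853, -0.13, 0.3567]
tool_rot: [3.135, 0.206, 0.001]
contact_force: [0.3, -0.3, 0.1]
gripper_width: 0.0853
```

Call:
carry_out([
  [-1,0.56,0.95,-0.7,0,0,-0.13],
  [-1,0.56,0.95,-0.7,0,0,-0.13],
  [-1,0,0,-0.5,0,0,0],
  [-1,0,0,0,0,0,0],
  [-1,0,0,0,0,0,0],
  [-1,0,0,0,0,0,0],
  [-1,0,0,0,0,0,0],
  [-1,0,0,0,0,0,0],
])

```text
t: 4.65
position: [0.5184, -0.0747, 0.3005]
tool_rot: [3.137, 0.163, 0.002]
contact_force: [0.3, -0.8, -0.2]
gripper_width: 0.0856
```

```bash
cat >> h.py <<'E'
def show(n,cam,roi,k=4):
    f=env.grab_frame(cam); x0,y0,x1,y1=roi
    cv2.imwrite(f"pics/{n}.png",cv2.resize(f["image"][y0:y1,x0:x1],None,fx=k,fy=k,interpolation=3)); return f
def st():
    s=env.state(); p=np.array(s["position"]); R,_=cv2.Rodrigues(np.array(s["tool_rot"]))
    tilt=np.degrees(np.arccos(-R[2,2])); print("t",round(s["t"],2),"pos",np.round(p*1000,1),"xyaw",round(np.degrees(np.arctan2(R[1,0],R[0,0])),2),"tilt",round(tilt,2),"F",np.round(s["contact_force"],1),"w",round(s["gripper_width"]*1000,1),"q",np.round(s["joint_pos"],2)); return p,R
E
python3 - <<'E'
from h import *
p,R=st()
f=show("a1","scene",(160,80,360,230))
tip=p+R[:,2]*env.tip_reach
print(tip, [proj(f,p+R[:,2]*d+R[:,1]*s*.0425) for d in (.160,.1734) for s in(-1,1)])
E
```

```text
t 4.65 pos [518.4 -74.7 300.5] xyaw 5.94 tilt 0.07 F [ 0.3 -0.8 -0.2] w 85.6 q [ 0.19  0.4  -0.2   1.93  0.11  0.82 -1.53]
[ 0.51861339 -0.07479701  0.12706599] [array([[245.82214698, 175.11713151]]), array([[218.63121953, 189.76003652]]), array([[245.8028616 , 179.78024078]]), array([[218.83413144, 194.53421254]])]
```

View pics/a1.png

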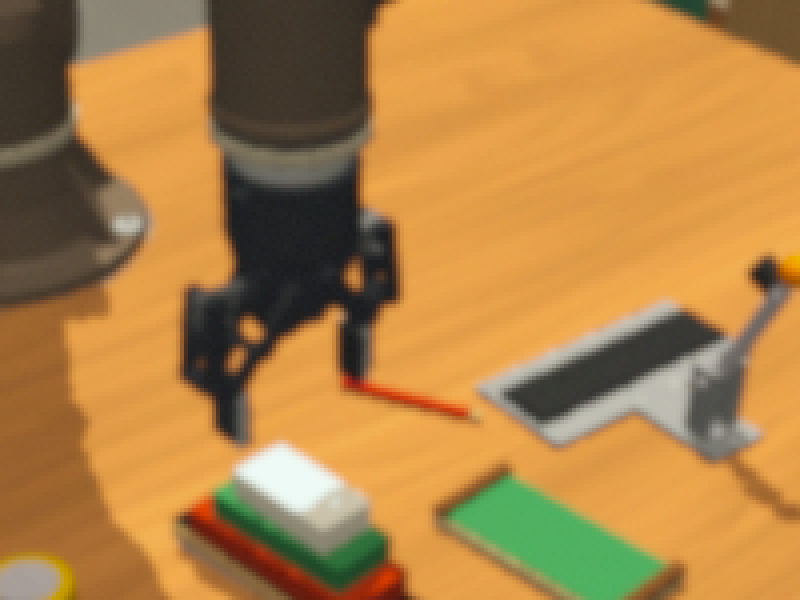

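Call:
carry_out([
  [-1,0.03,0.07,-0.5,0,0,0],
  [-1,0,0,-0.5,0,0,0],
  [-1,0,0,-0.5,0,0,0],
  [-1,0,0,-0.5,0,0,0],
  [-1,0,0,-0.1,0,0,0],
  [0.3,0,0,0,0,0,0],
  [1,0,0,0,0,0,0],
  [1,0,0,0,0,0,0],
], newtons=40)

```text
t: 5.5
position: [0.5196, -0.0721, 0.2375]
tool_rot: [3.137, 0.164, 0.002]
contact_force: [-0.6, 0.1, 0.2]
gripper_width: 0.0438
```

Call:
carry_out([
  [1,0,0,0,0,0,0],
  [1,0,0,0,0,0,0],
  [1,0,0,0,0,0,0],
  [1,0,0,0,0,0,0],
  [1,0,0,0,0,0,0],
  [1,0,0,0,0,0,0],
  [1,0,0,0,0,0,0],
  [1,0,0,0,0,0,0],
])

```text
t: 6.3
position: [0.5196, -0.0721, 0.2377]
tool_rot: [3.137, 0.164, 0.003]
contact_force: [-1.1, -0.3, 5.3]
gripper_width: 0.0393
```

Run:
```python
from h import *
p,R=st()
f=show("a2","scene",(160,80,360,230))
```

```text
t 6.3 pos [519.6 -72.1 237.7] xyaw 5.99 tilt 0.1 F [-1.1 -0.3  5.3] w 39.3 q [ 0.17  0.49 -0.18  1.98  0.14  0.68 -1.56]
```

View pics/a2.png

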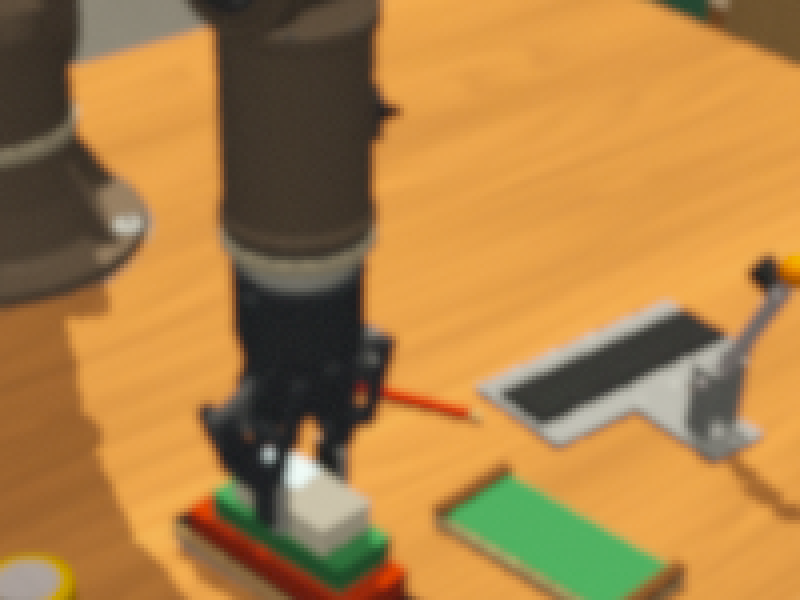

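Call:
carry_out([
  [1,0,0,0.1,0,0,0],
  [1,0,0,0.3,0,0,0],
  [1,0,0,0.4,0,0,0],
  [1,0,0,0.4,0,0,0],
  [1,0,0,0.3,0,0,0],
  [1,-0.1,-0.4,0,0,0,0],
  [1,-0.1,-0.7,0,0,0,0.1],
  [1,-0.1,-0.8,0,0,0,0.1],
])

```text
t: 7.15
position: [0.5098, -0.13, 0.2817]
tool_rot: [3.135, 0.2, -0.0]
contact_force: [-0.3, 0.1, -1.7]
gripper_width: 0.0393
```

Call:
carry_out([
  [1,-0.15,-0.8,0,0,0,0.05],
  [1,-0.15,-0.8,0,0,0,0.05],
  [1,-0.15,-0.8,0,0,0,0.05],
  [1,-0.15,-0.8,0,0,0,0.05],
  [1,-0.15,-0.8,0,0,0,0.05],
  [1,-0.15,-0.8,0,0,0,0.05],
  [1,-0.15,-0.8,0,0,0,0.05],
  [1,-0.15,-0.8,0,0,0,0.05],
])

```text
t: 7.95
position: [0.4731, -0.3229, 0.2814]
tool_rot: [3.131, 0.262, -0.001]
contact_force: [1.1, -0.4, -1.5]
gripper_width: 0.0392
```

Run:
```python
from h import *
p,R=st()
f=env.grab_frame("top")
for r in comps(f,[.012,.044,.054],(195,130,290,245)): print(r)
f=show("a3","scene",(30,130,280,310))
for r in comps(f,[.064],(195,180,280,245)): print(r)
```

```text
t 7.95 pos [ 473.1 -322.9  281.4] xyaw 9.57 tilt 0.05 F [ 1.1 -0.4 -1.5] w 39.2 q [ 0.63  0.49 -0.17  1.83  0.11  0.83 -1.  ]
('white', 0.012, array([667.3, -73.5,  89.5,  39.1,  21.2]), [264, 138, 15, 9, 86])
('white', 0.044, array([657.5, -71.8,  89.5,  37.8,  20.5]), [264, 138, 15, 9, 86])
('white', 0.054, array([654.4, -71.3,  89.5,  37.4,  20.3]), [264, 138, 15, 9, 86])
('green', 0.012, array([589.6,  76. ,   6.9, 132.1,  63.9]), [201, 146, 28, 51, 1157])
('green', 0.044, array([582.4,  72.7,   6.9, 127.6,  61.8]), [201, 146, 28, 51, 1157])
('green', 0.054, array([580.1,  71.7,   6.9, 126.2,  61.1]), [201, 146, 28, 51, 1157])
('green', 0.012, array([525. , -78.4,   8.5, 112.7,  46.8]), [263, 173, 23, 44, 727])
('green', 0.044, array([519.9, -76.5,   8.5, 109. ,  45.2]), [263, 173, 23, 44, 727])
('green', 0.054, array([518.3, -75.9,   8.5, 107.8,  44.7]), [263, 173, 23, 44, 727])
('green', 0.064, array([526.5, -76.4,   8.6, 118.3,  55.7]), [214, 196, 43, 30, 653])
('green', 0.064, array([580.4,   7.3, -41.6,  42. ,  18.8]), [272, 203, 8, 11, 53])
```

View pics/a3.png

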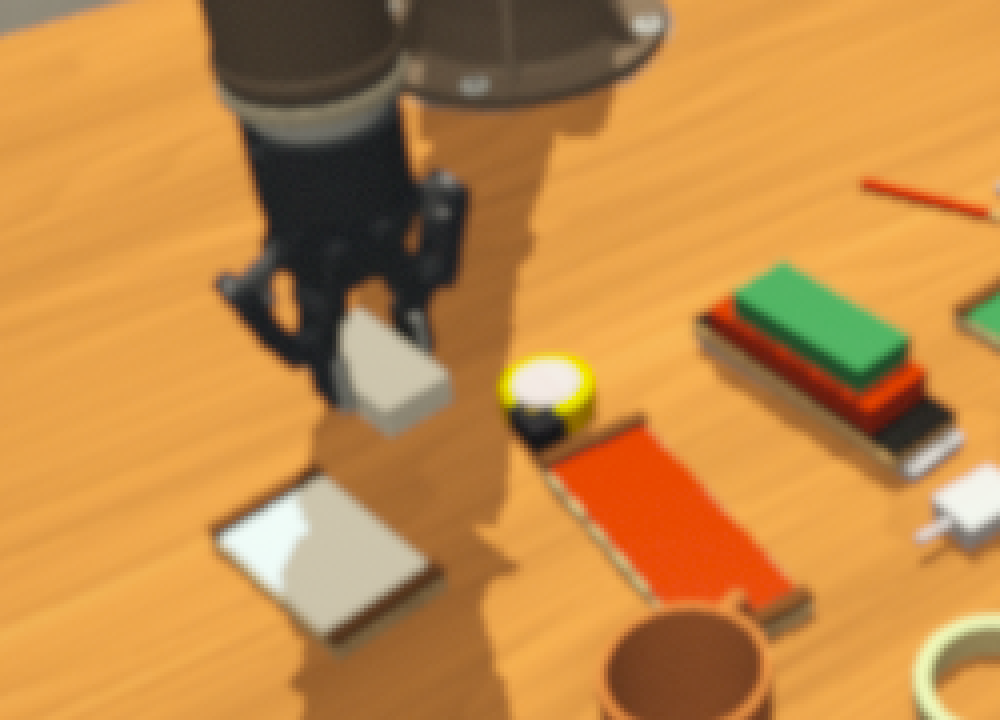

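Call:
carry_out([
  [1,-0.09,-0.7,0,0,0,0],
  [1,-0.1,-0.7,0,0,0,0],
  [1,0,-0.4,-0.4,0,0,0],
  [1,0,0,-0.8,0,0,0],
  [1,0,0,-0.8,0,0,0],
  [1,0,0,-0.6,0,0,0],
  [1,0,0,-0.35,0,0,0],
  [1,0,0,-0.1,0,0,0],
])

```text
t: 8.85
position: [0.4681, -0.3745, 0.1885]
tool_rot: [-3.129, -0.263, 0.003]
contact_force: [0.4, 1.0, -1.2]
gripper_width: 0.0393
```

Run:
```python
from h import *
p,R=st()
f=show("a4","scene",(60,200,180,310),6)
```

```text
t 8.85 pos [ 468.1 -374.5  188.5] xyaw 9.61 tilt 0.15 F [ 0.4  1.  -1.2] w 39.3 q [ 0.68  0.65 -0.14  1.83  0.14  0.68 -0.94]
```

View pics/a4.png

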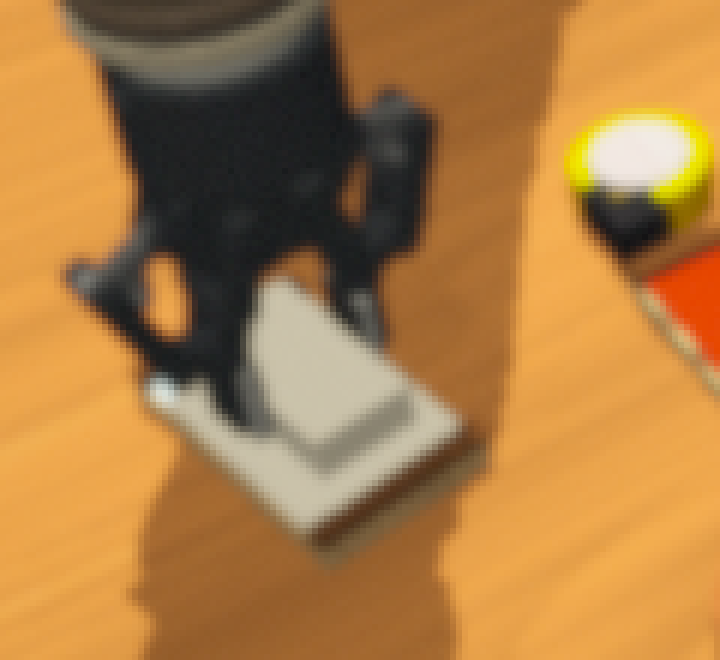

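Call:
carry_out([
  [1,0,-0.07,-0.04,0,0,0],
  [1,0,0,-0.03,0,0,0],
  [1,0,0,-0.02,0,0,0],
  [1,0,0,0,0,0,0],
  [1,0,0,0,0,0,0],
  [1,0,0,0,0,0,0],
  [1,0,0,0,0,0,0],
  [1,0,0,0,0,0,0],
])

```text
t: 9.7
position: [0.4686, -0.3772, 0.1875]
tool_rot: [3.131, 0.263, -0.0]
contact_force: [-0.2, -0.7, -2.2]
gripper_width: 0.0391
```

Call:
carry_out([
  [1,0,0,-0.03,0,0,0],
  [1,0,0,-0.03,0,0,0],
  [1,0,0,-0.02,0,0,0],
  [1,0,0,0,0,0,0],
  [1,0,0,0,0,0,0],
  [1,0,0,0,0,0,0],
  [1,0,0,0,0,0,0],
  [1,0,0,0,0,0,0],
])

```text
t: 10.5
position: [0.4685, -0.3772, 0.1857]
tool_rot: [3.13, 0.263, 0.0]
contact_force: [-2.1, 1.1, 6.8]
gripper_width: 0.0394
```

Call:
carry_out([
  [-0.05,0,0,0,0,0,0],
  [-0.3,0,0,0,0,0,0],
  [-1,0,0,0,0,0,0],
  [-1,0,0,0,0,0,0],
  [-1,0,0,0,0,0,0],
  [-1,0,0,0.2,0,0,0],
  [-1,0,0,0.6,0,0,0],
  [-1,0,0,0.8,0,0,0],
])

```text
t: 11.3
position: [0.4682, -0.3769, 0.2331]
tool_rot: [-3.129, -0.263, 0.003]
contact_force: [-1.0, -0.3, 0.6]
gripper_width: 0.0854
```

Call:
carry_out([
  [-1,0,0,0.9,0,0,0],
  [-1,0,0.3,0.7,0,0,0],
  [-1,0.12,0.9,0,0,0,-0.02],
  [-1,0.12,0.9,0,0,0,-0.02],
  [-1,0.12,0.9,0,0,0,-0.02],
  [-1,0.12,0.9,0,0,0,-0.02],
  [-1,0.12,0.9,0,0,0,-0.02],
  [-1,0.12,0.9,0,0,0,-0.02],
])

```text
t: 12.1
position: [0.4902, -0.2051, 0.2816]
tool_rot: [3.132, 0.243, 0.001]
contact_force: [0.5, 0.7, -0.3]
gripper_width: 0.0853
```

Run:
```python
from h import *
p,R=st()
f=env.grab_frame("top")
for r in comps(f,[.032,.064],(195,130,430,245)): print(r)
g=show("a5","scene",(60,180,280,310))
for r in comps(g,[.064],(195,180,280,245)): print(r)
print(trace(f,"stone_white",.032),trace(g,"stone_white",.032),trace(f,"stone_green",.064),trace(g,"stone_green",.064))
cv2.imwrite("pics/a5t.png",cv2.resize(f["image"][130:250,240:420],None,fx=4,fy=4,interpolation=3))
```

```text
t 12.1 pos [ 490.2 -205.1  281.6] xyaw 8.87 tilt 0.03 F [ 0.5  0.7 -0.3] w 85.3 q [ 0.44  0.43 -0.19  1.93  0.11  0.78 -1.23]
('green', 0.032, array([585.6,  73.7,   6.6, 130.4,  63.4]), [200, 146, 29, 51, 1176])
('green', 0.064, array([578.3,  70.4,   6.6, 125.9,  61.2]), [200, 146, 29, 51, 1176])
('green', 0.032, array([521.9, -77.2,   8.5, 111.1,  46.7]), [263, 173, 23, 44, 741])
('green', 0.064, array([516.8, -75.4,   8.5, 107.3,  45.1]), [263, 173, 23, 44, 741])
('red', 0.032, array([ 591.6, -211.4,  -21. ,  106.9,   17.9]), [316, 148, 16, 38, 94])
('red', 0.064, array([ 584.1, -205. ,  -21. ,  103.2,   17.2]), [316, 148, 16, 38, 94])
('green', 0.064, array([526.2, -76.5,   8.6, 118.5,  55.7]), [214, 196, 43, 30, 652])
('green', 0.064, array([580.4,   7.3, -41.6,  42. ,  18.8]), [272, 203, 8, 11, 53])
[] [(array([ 478. , -377.4,   10.2,   97.9,   47.8]), 0.59, [90.9, 250.8, 130.7, 284.3])] [(array([517.3, -74.4,   8.9, 113.6,  50.7]), 0.93, [261.7, 174.2, 287.6, 215.6])] [(array([529.3, -77.9,   7. , 126.5,  64.4]), 0.94, [213.9, 197.4, 259.0, 228.8]), (array([564.6, 252.7,  88.4, 317.7, 161.1]), 0.23, [279.3, 144.6, 364.5, 197.6])]
```

View pics/a5.png

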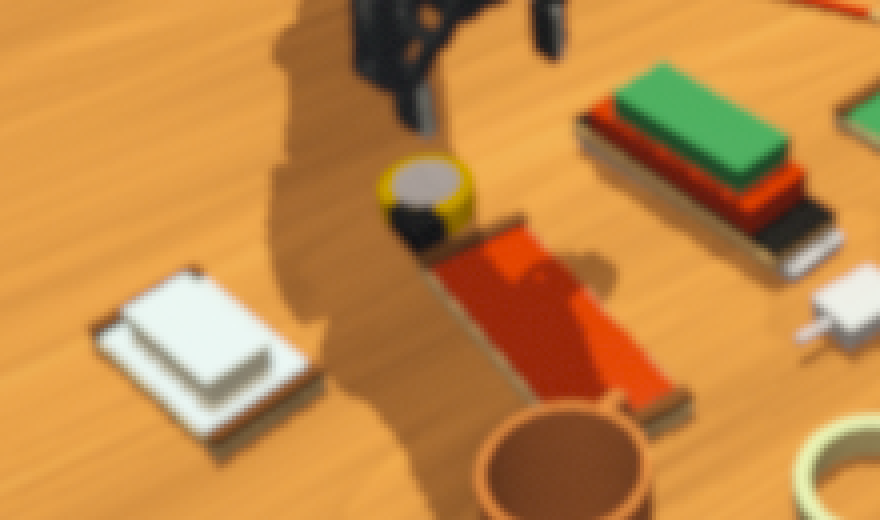

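View pics/a5t.png

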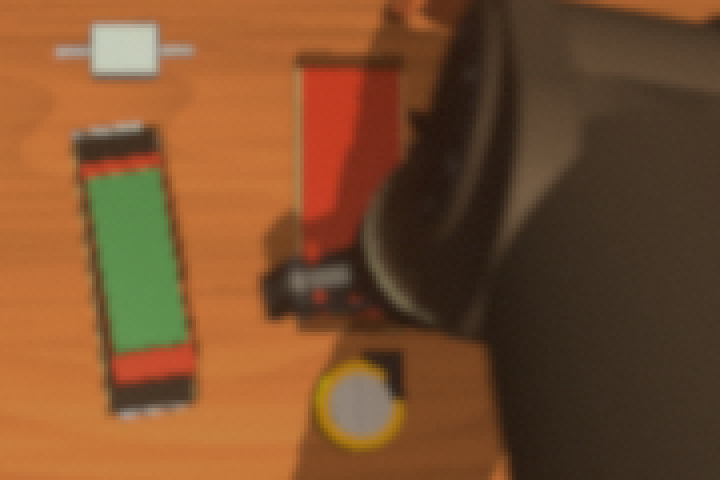

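Call:
carry_out([
  [-1,0.2,0.8,0,0,0,0],
  [-1,0.2,0.9,0,0,0,0],
  [-1,0.2,0.9,0,0,0,0],
  [-1,0.2,0.9,0,0,0,0],
  [-1,0.13,0.85,0,0,0,0],
  [-1,0,0,-0.4,0,0,0],
  [-1,0,0,-0.5,0,0,0],
  [-1,0,0,-0.5,0,0,0],
])

```text
t: 13.2
position: [0.5181, -0.0771, 0.2385]
tool_rot: [3.132, 0.24, 0.0]
contact_force: [0.4, -0.4, -0.9]
gripper_width: 0.0854
```

Call:
carry_out([
  [-1,0,0,-0.5,0,0,0],
  [-1,0,0,-0.23,0,0,0],
  [-1,0,0,0,0,0,0],
  [0.3,0,0,0,0,0,0],
  [1,0,0,0,0,0,0],
  [1,0,0,0,0,0,0],
  [1,0,0,0,0,0,0],
  [1,0,0,0,0,0,0],
])

```text
t: 14.0
position: [0.5184, -0.0756, 0.218]
tool_rot: [3.132, 0.243, 0.002]
contact_force: [0.0, -0.0, 6.3]
gripper_width: 0.045
```

Call:
carry_out([
  [1,0,0,0,0,0,0],
  [1,0,0,0,0,0,0],
  [1,0,0,0.05,0,0,0],
  [1,0,0,0.1,0,0,0],
  [1,0,0,0.2,0,0,0],
  [1,0,0,0.3,0,0,0],
  [1,0,0,0.4,0,0,0],
  [1,0,0,0.4,0,0,0],
])

```text
t: 14.8
position: [0.5181, -0.0757, 0.262]
tool_rot: [3.132, 0.243, 0.001]
contact_force: [-0.7, -0.1, -1.7]
gripper_width: 0.0453
```

Run:
```python
from h import *
p,R=st()
f=show("a6","scene",(160,100,360,250))
```

```text
t 14.8 pos [518.1 -75.7 262. ] xyaw 8.88 tilt 0.02 F [-0.7 -0.1 -1.7] w 45.3 q [ 0.2   0.45 -0.2   1.97  0.13  0.73 -1.5 ]
```

View pics/a6.png

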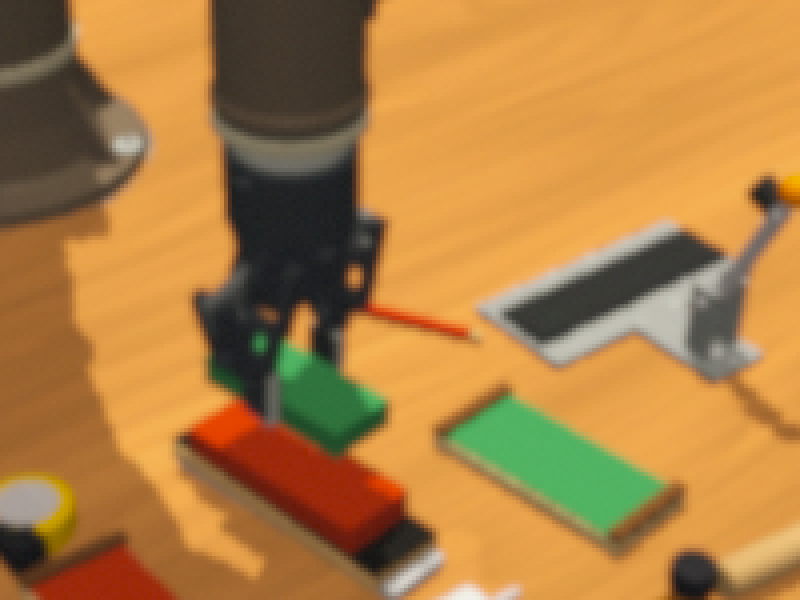

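Call:
carry_out([
  [1,0.2,0.4,0.1,0,0,-0.05],
  [1,0.35,0.75,0,0,0,-0.05],
  [1,0.4,0.8,0,0,0,-0.05],
  [1,0.4,0.8,0,0,0,-0.05],
  [1,0.4,0.8,0,0,0,-0.05],
  [1,0.35,0.8,0,0,0,-0.05],
  [1,0.2,0.5,0,0,0,-0.05],
  [1,0.07,0.25,0,0,0,0],
])

```text
t: 15.65
position: [0.5894, 0.0798, 0.2635]
tool_rot: [-3.135, -0.189, 0.0]
contact_force: [-0.4, 0.7, -2.8]
gripper_width: 0.0448
```

Call:
carry_out([
  [1,0,0,-0.3,0,0,0],
  [1,0,0,-0.5,0,0,0],
  [1,0,0,-0.6,0,0,0],
  [1,0,0,-0.5,0,0,0],
  [1,0,0,-0.3,0,0,0],
  [1,0,0,-0.2,0,0,0],
  [1,0,0,0,0,0,0],
  [1,0,0,0,0,0,0],
])

```text
t: 16.45
position: [0.5894, 0.0773, 0.1921]
tool_rot: [-3.136, -0.186, -0.001]
contact_force: [-0.7, 0.7, -1.9]
gripper_width: 0.045
```

Run:
```python
from h import *
p,R=st()
f=show("a7","scene",(220,110,370,250),5)
```

```text
t 16.45 pos [589.4  77.3 192.1] xyaw 6.77 tilt 0.03 F [-0.7  0.7 -1.9] w 45.0 q [-0.1   0.64 -0.17  1.84  0.17  0.68 -1.82]
```

View pics/a7.png

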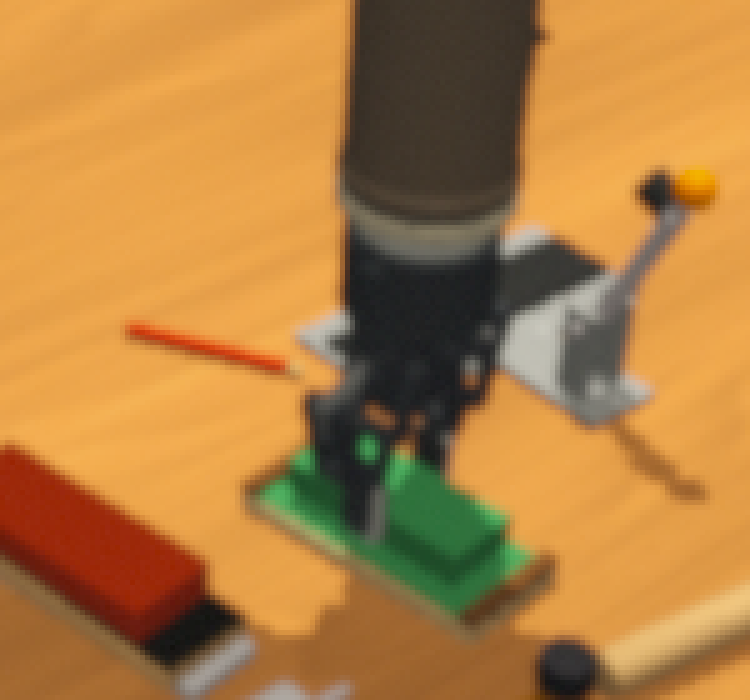

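Aligned over the cradle (stone around crop (400,500), even gaps to the lips). Lower 6–7 mm until contact.

Call:
carry_out([
  [1,0,0,-0.06,0,0,0],
  [1,0,0,-0.05,0,0,0],
  [1,0,0,-0.05,0,0,0],
  [1,0,0,-0.03,0,0,0],
  [1,0,0,-0.02,0,0,0],
  [1,0,0,0,0,0,0],
  [1,0,0,0,0,0,0],
  [1,0,0,0,0,0,0],
])

```text
t: 17.3
position: [0.5891, 0.0774, 0.1861]
tool_rot: [3.136, 0.186, 0.0]
contact_force: [-2.9, -0.2, 5.7]
gripper_width: 0.0452
```

Call:
carry_out([
  [-0.15,0,0,0,0,0,0],
  [-0.35,0,0,0,0,0,0],
  [-1,0,0,0,0,0,0],
  [-1,0,0,0,0,0,0],
  [-1,0,0,0,0,0,0],
  [-1,0,0,0.2,0,0,0],
  [-1,0,0,0.7,0,0,0],
  [-1,0,0,0.9,0,0,0],
])

```text
t: 18.1
position: [0.5887, 0.0772, 0.2394]
tool_rot: [3.136, 0.186, -0.004]
contact_force: [-0.1, -0.3, -0.6]
gripper_width: 0.0853
```

Call:
carry_out([
  [-1,0,0,0.8,0,0,0],
  [-1,0,0,0.7,0,0,0],
  [-1,-0.2,-0.4,0,0,0,0],
  [-1,-0.4,-0.85,0,0,0,0],
  [-1,0,0,0,0,0,0],
  [-1,0,0,0,0,0,0],
  [-1,0,0,0,0,0,0],
  [-1,0,0,0,0,0,0],
])

```text
t: 18.9
position: [0.5713, 0.0406, 0.2842]
tool_rot: [-3.136, -0.187, 0.0]
contact_force: [-0.1, -0.2, -0.5]
gripper_width: 0.0854
```

Run:
```python
from h import *
p,R=st()
f=env.grab_frame("top")
for r in comps(f,[.032,.044],(195,130,430,245)): print(r)
g=show("a8","scene",(160,150,340,280))
for r in comps(g,[.044],(190,180,280,245)): print(r)
print(trace(f,"stone_white",.032),trace(f,"stone_red",.044),trace(g,"stone_red",.044))
cv2.imwrite("pics/a8t.png",cv2.resize(f["image"][130:250,190:430],None,fx=3.3,fy=3.3,interpolation=3))
```

```text
t 18.9 pos [571.3  40.6 284.2] xyaw 6.84 tilt 0.02 F [-0.1 -0.2 -0.5] w 85.4 q [-0.02  0.49 -0.2   1.83  0.13  0.84 -1.73]
('white', 0.032, array([ 466.7, -371.1,    9.5,  102.6,   63.2]), [375, 194, 32, 42, 848])
('white', 0.044, array([ 465.5, -366.6,    9.5,  101.2,   62.4]), [375, 194, 32, 42, 848])
('red', 0.032, array([ 520.2, -205.5,   22.2,   66.8,   15.6]), [317, 184, 13, 25, 63])
('red', 0.044, array([ 518.3, -203.1,   22.2,   66. ,   15.4]), [317, 184, 13, 25, 63])
('green', 0.044, array([560.5,  26. , -41.6,  47.5,  19.3]), [272, 202, 8, 12, 54])
[(array([ 466.8, -376.5,   10.1,   83. ,   49.7]), 0.79, [376.8, 201.5, 405.4, 230.6])] [] [(array([526.6, -78.8,   8.3, 155.6,  70. ]), 0.95, [206.9, 198.2, 261.2, 240.1]), (array([ 490.2, -379.9,    8.4,  100.4,   49.9]), 0.19, [91.4, 251.1, 130.7, 282.1])]
```

View pics/a8.png

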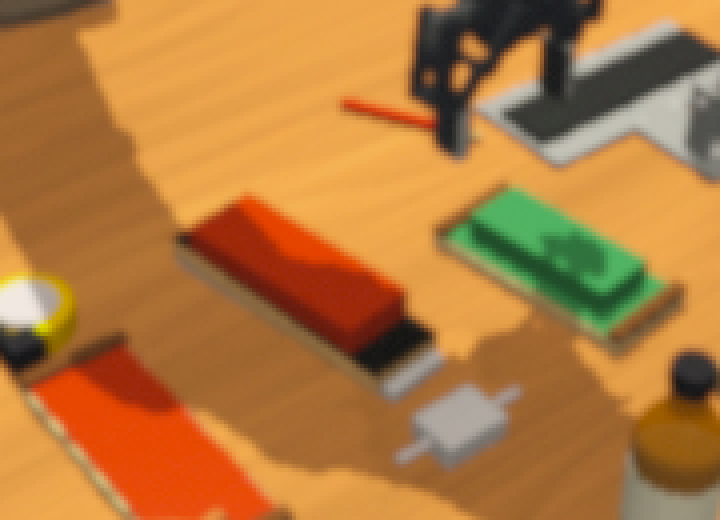

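View pics/a8t.png

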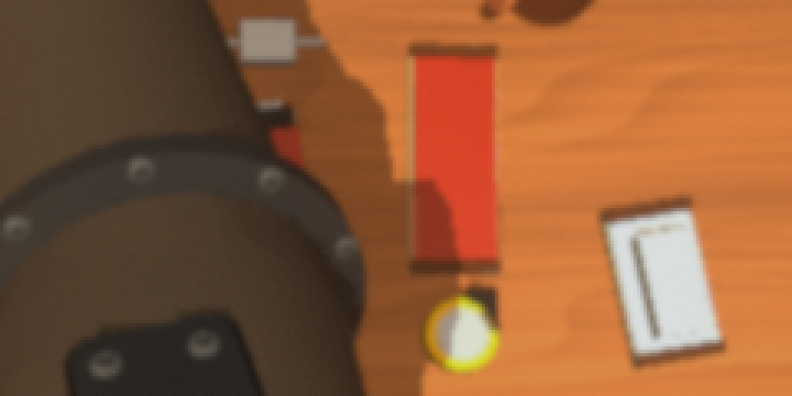

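```bash
cat >> h.py <<'E'
from scipy.optimize import minimize
def boxpts(x,y,a,L,W,z0,z1):
    c,s=np.cos(a),np.sin(a)
    return [[x+c*u*L/2-s*v*W/2,y+s*u*L/2+c*v*W/2,z] for u in(-1,1) for v in(-1,1) for z in(z0,z1)]
def fitbox(f,mask,x,y,deg,L,W,z0,z1,K=4):
    m=cv2.resize(mask.astype(np.float32),None,fx=K,fy=K)
    def cost(q):
        p=proj(f,boxpts(q[0]/1e3,q[1]/1e3,np.radians(q[2]),L/1e3,W/1e3,z0/1e3,z1/1e3))
        im=np.zeros(m.shape,np.float32)
        h=cv2.convexHull((((p+.5)*K-.5)*16).round().astype(np.int32))
        cv2.fillConvexPoly(im,h,1.0,shift=4); return np.abs(im-m).sum()/K/K
    r=minimize(cost,[x,y,deg],method="Nelder-Mead",options=dict(initial_simplex=[[x,y,deg],[x+6,y,deg],[x,y+6,deg],[x,y,deg+5]],xatol=.05,fatol=.05))
    return np.round(r.x,1),round(r.fun,1),int(mask.sum())
E
python3 - <<'E'
from h import *
g=env.grab_frame("scene")
print(fitbox(g,env.trace("stone_red",g)[0]["mask"],518,-76,8,140,52,24,44))
for n,a in(("stone_white",(467,-377,9.4,80,40,12,32)),("stone_green",(589,77,6.8,110,46,12,32)),("strop",(518,-76,8,180,58,10,24))):
    for r in env.trace(n,g)[:2]: print(n,fitbox(g,r["mask"],*a))
b=g["image"].astype(int); m=(b[...,2]>95)&(b[...,1]<70)&(b[...,0]<45)&(b[...,2]-b[...,1]>75)
mm=np.zeros_like(m); mm[180:250,195:270]=m[180:250,195:270]
print(fitbox(g,mm,518,-76,8,140,52,24,44))
st()
E
```

```text
(array([517.7, -72.5,   7.5]), np.float64(85.4), 1054)
stone_white (array([-1793.7,  2347.2,  -291. ]), np.float64(749.0), 749)
stone_green (array([590.4,  79.3,   6.8]), np.float64(48.7), 772)
strop (array([520.2, -72.1,   6. ]), np.float64(980.6), 436)
(array([511.3, -70.2,   4.8]), np.float64(342.0), 877)
t 19.4 pos [571.2  39.9 284.4] xyaw 6.78 tilt 0.0 F [-0.1  0.3 -0.2] w 85.3 q [-0.02  0.49 -0.2   1.83  0.13  0.84 -1.73]
```

Call:
carry_out([
  [-1,-0.3,-0.6,0,0,0,0.03],
  [-1,-0.4,-0.8,0,0,0,0.03],
  [-1,-0.4,-0.8,0,0,0,0.03],
  [-1,-0.4,-0.8,0,0,0,0.03],
  [-1,-0.29,-0.8,0,0,0,0],
  [-1,0,0,-0.5,0,0,0],
  [-1,0,0,-0.6,0,0,0],
  [-1,0,0,-0.6,0,0,0],
])

```text
t: 20.2
position: [0.5175, -0.0746, 0.2332]
tool_rot: [3.135, 0.204, 0.002]
contact_force: [-0.6, -0.4, -0.3]
gripper_width: 0.0856
```

Call:
carry_out([
  [-1,0,0,-0.6,0,0,0],
  [-1,0,0,-0.57,0,0,0],
  [-1,0,0,0,0,0,0],
  [0,0,0,0,0,0,0],
  [1,0,0,0,0,0,0],
  [1,0,0,0,0,0,0],
  [1,0,0,0,0,0,0],
  [1,0,0,0,0,0,0],
], newtons=50)

```text
t: 21.0
position: [0.5179, -0.0742, 0.1995]
tool_rot: [3.134, 0.205, 0.003]
contact_force: [-0.9, 0.4, 6.6]
gripper_width: 0.0509
```

Call:
carry_out([
  [1,0,0,0,0,0,0],
  [1,0,0,0,0,0,0],
  [1,0,0,0.05,0,0,0],
  [1,0,0,0.1,0,0,0],
  [1,0,0,0.2,0,0,0],
  [1,0,0,0.3,0,0,0],
  [1,0,0,0.4,0,0,0],
  [1,0,0,0.4,0,0,0],
])

```text
t: 21.8
position: [0.5175, -0.0742, 0.2431]
tool_rot: [3.135, 0.205, 0.001]
contact_force: [0.4, 0.0, -3.3]
gripper_width: 0.051
```

Run:
```python
from h import *
p,R=st()
f=show("a9","scene",(140,100,340,250))
```

```text
t 21.8 pos [517.5 -74.2 243.1] xyaw 7.49 tilt 0.02 F [ 0.4  0.  -3.3] w 51.0 q [ 0.18  0.48 -0.19  1.98  0.14  0.69 -1.53]
```

View pics/a9.png

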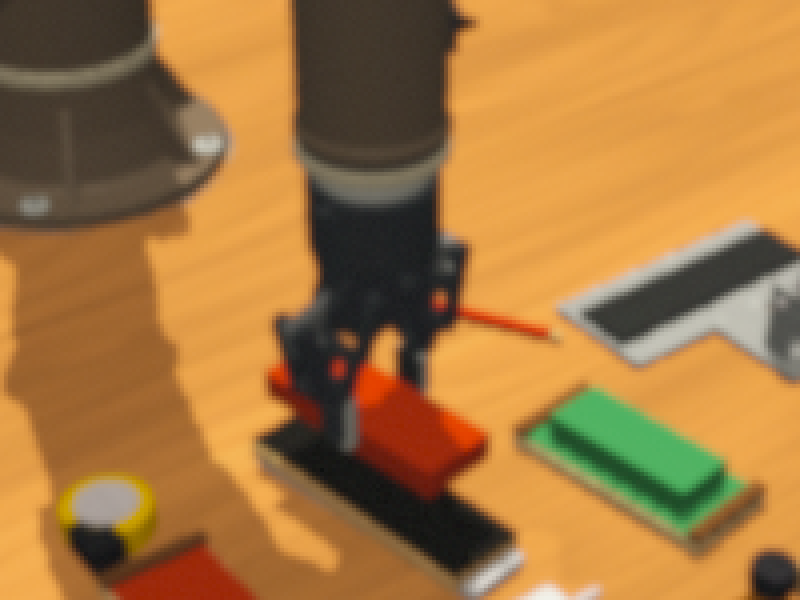

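Call:
carry_out([
  [1,0.1,-0.3,0.3,0,0,-0.2],
  [1,0.25,-0.7,0.2,0,0,-0.2],
  [1,0.3,-0.8,0,0,0,-0.2],
  [1,0.3,-0.8,0,0,0,-0.2],
  [1,0.3,-0.8,0,0,0,-0.2],
  [1,0.3,-0.8,0,0,0,-0.2],
  [1,0.2,-0.5,0,0,0,-0.2],
  [1,0.03,-0.13,0,0,0,-0.17],
])

```text
t: 22.65
position: [0.571, -0.2216, 0.2568]
tool_rot: [3.14, -0.06, 0.0]
contact_force: [-0.3, 0.6, -3.8]
gripper_width: 0.0512
```

Call:
carry_out([
  [1,0,0,-0.3,0,0,0],
  [1,0,0,-0.5,0,0,0],
  [1,0,0,-0.5,0,0,0],
  [1,0,0,-0.5,0,0,0],
  [1,0,0,-0.25,0,0,0],
  [1,0,0,-0.1,0,0,0],
  [1,0,0,0,0,0,0],
  [1,0,0,0,0,0,0],
])

```text
t: 23.45
position: [0.5712, -0.2191, 0.1928]
tool_rot: [3.141, -0.053, 0.001]
contact_force: [0.7, -0.0, -3.4]
gripper_width: 0.0506
```

Run:
```python
from h import *
p,R=st()
f=show("a10","scene",(130,150,290,300),5)
f=show("a10t","top",(230,130,350,250),5)
for n in ("strop",): 
  for r in env.trace(n,f)[:2]: print(n,r["confidence"],r["bbox"],fitbox(f,r["mask"],518,-76,8,180,58,10,24))
```

```text
t 23.45 pos [ 571.2 -219.1  192.8] xyaw -1.93 tilt 0.05 F [ 0.7 -0.  -3.4] w 50.6 q [ 0.36  0.66 -0.12  1.8   0.11  0.7  -1.42]
strop 0.69 [258.3, 162.4, 293.8, 232.7] (array([518.8, -74.5,   6.7]), np.float64(101.2), 1539)
```

View pics/a10.png

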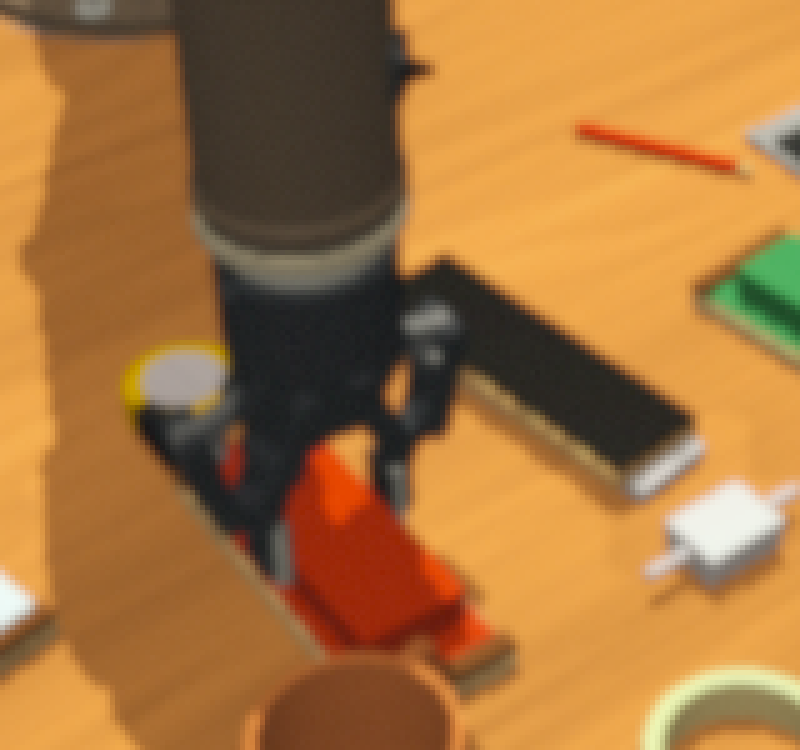

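View pics/a10t.png

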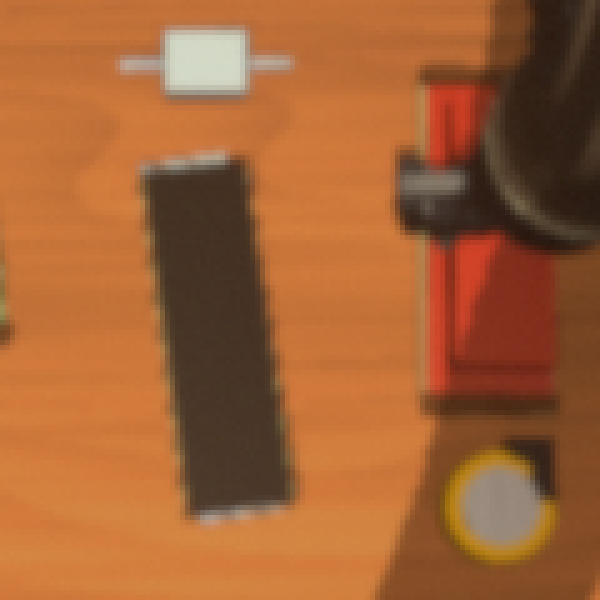

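Call:
carry_out([
  [1,0,0,-0.05,0,0,0],
  [1,0,0,-0.05,0,0,0],
  [1,0,0,-0.04,0,0,0],
  [1,0,0,-0.04,0,0,0],
  [1,0,0,-0.02,0,0,0],
  [1,0,0,0,0,0,0],
  [1,0,0,0,0,0,0],
  [1,0,0,0,0,0,0],
])

```text
t: 24.4
position: [0.5708, -0.2191, 0.1876]
tool_rot: [3.141, -0.053, 0.0]
contact_force: [-4.3, 0.6, 12.1]
gripper_width: 0.0509
```

Contact. Release.

Call:
carry_out([
  [-0.25,0,0,0,0,0,0],
  [-0.45,0,0,0,0,0,0],
  [-1,0,0,0,0,0,0],
  [-1,0,0,0,0,0,0],
  [-1,0,0,0,0,0,0],
  [-1,0,0,0.2,0,0,0],
  [-1,0,0,0.7,0,0,0],
  [-1,0,0,0.9,0,0,0],
])

```text
t: 25.2
position: [0.5704, -0.2189, 0.2402]
tool_rot: [-3.14, 0.053, 0.004]
contact_force: [0.5, 0.1, -0.7]
gripper_width: 0.0855
```

Call:
carry_out([
  [-1,0,0,0.8,0,0,0],
  [-1,0,0,0.7,0,0,0],
  [-1,-0.4,-0.5,0,0,0,0.2],
  [-1,-0.8,-0.9,0,0,0,0.2],
  [-1,-0.8,-0.9,0,0,0,0.2],
  [-1,-0.8,-0.9,0,0,0,0.2],
  [-1,-0.4,-0.5,0,0,0,0.2],
  [-1,0,0,0,0,0,0.2],
])

```text
t: 26.0
position: [0.4723, -0.3333, 0.2857]
tool_rot: [3.137, 0.137, -0.002]
contact_force: [0.4, -0.1, -0.3]
gripper_width: 0.0854
```

Run:
```python
from h import *
p,R=st()
f=show("a11t","top",(190,130,350,250),5)
m=(f["image"].max(axis=2)<72); mm=np.zeros_like(m); mm[155:240,255:295]=m[155:240,255:295]
print(rect(f,mm,.024))
g=show("a11","scene",(80,150,340,300),3)
m=(g["image"].max(axis=2)<72); mm=np.zeros_like(m); mm[195:260,195:275]=m[195:260,195:275]
print(rect(g,mm,.024))
for n,c in (("stone_red",(571,-219,-2,140,52,12,32)),("stone_green",(589,77,6.8,110,46,12,32)),("strop",(518,-76,8,180,58,10,24))): 
  for h in (f,g):
    for r in env.trace(n,h)[:1]: print(n,round(r["confidence"],2),fitbox(h,r["mask"],*c))
```

```text
t 26.0 pos [ 472.3 -333.3  285.7] xyaw 5.02 tilt 0.12 F [ 0.4 -0.1 -0.3] w 85.4 q [ 0.63  0.49 -0.15  1.82  0.1   0.84 -1.05]
[518.3 -75.3   6.8 174.6  49.7]
[523.2 -71.7   6.8 176.2  48.3]
stone_red 0.9 (array([ 569.5, -221.5,   -2. ]), np.float64(80.8), 1122)
stone_red 0.81 (array([ 568.7, -217.2,   -1.2]), np.float64(132.9), 1276)
stone_green 0.89 (array([589.2,  75.3,   7.1]), np.float64(52.6), 791)
stone_green 0.81 (array([591.8,  80.1,   6.6]), np.float64(65.4), 724)
strop 0.65 (array([518.9, -74.7,   7.2]), np.float64(86.2), 1559)
strop 0.85 (array([519.7, -71.2,   7.3]), np.float64(91.0), 1361)
```

View pics/a11t.png

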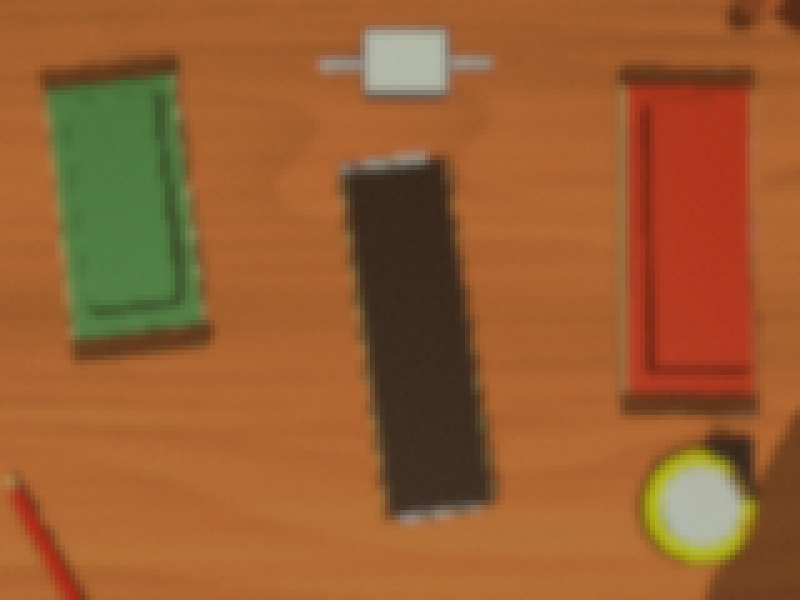

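View pics/a11.png

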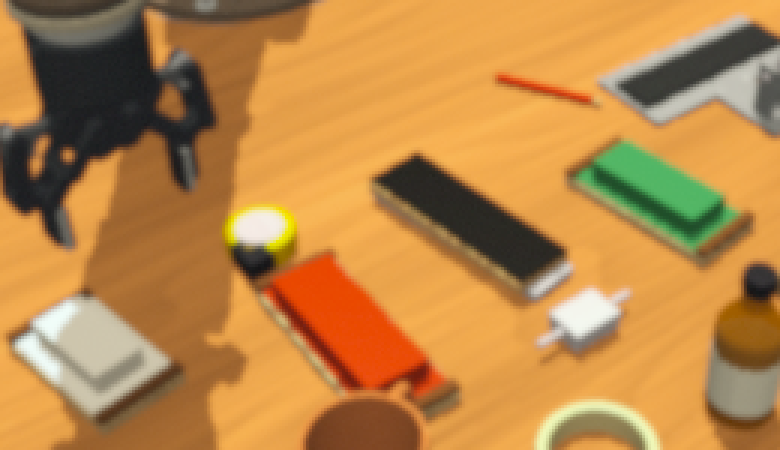

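Call:
carry_out([
  [-1,0.1,0.5,0,0,0,0.05],
  [-1,0.17,0.95,0,0,0,0.05],
  [-1,0.17,0.95,0,0,0,0.05],
  [-1,0.17,0.95,0,0,0,0.05],
  [-1,0.17,0.95,0,0,0,0.05],
  [-1,0.17,0.95,0,0,0,0.05],
  [-1,0.17,0.95,0,0,0,0.05],
  [-1,0.17,0.95,0,0,0,0],
])

```text
t: 27.2
position: [0.5136, -0.1129, 0.2854]
tool_rot: [-3.135, -0.205, -0.0]
contact_force: [0.2, -0.5, 0.8]
gripper_width: 0.0856
```

Call:
carry_out([
  [-1,0.17,0.95,0,0,0,0],
  [-1,0.09,0.57,0,0,0,0],
  [-1,0,0,-0.5,0,0,0],
  [-1,0,0,-0.7,0,0,0],
  [-1,0,0,-0.7,0,0,0],
  [-1,0,0,-0.6,0,0,0],
  [-1,0,0,0,0,0,0],
  [-1,0,0,0,0,0,0],
])

```text
t: 28.0
position: [0.5213, -0.069, 0.2105]
tool_rot: [-3.135, -0.204, 0.001]
contact_force: [0.1, -0.2, -0.9]
gripper_width: 0.0855
```

Run:
```python
from h import *
p,R=st()
f=show("a12","scene",(180,140,320,260),5)
```

```text
t 28.0 pos [521.3 -69.  210.5] xyaw 7.44 tilt 0.04 F [ 0.1 -0.2 -0.9] w 85.5 q [ 0.17  0.53 -0.19  2.    0.16  0.62 -1.57]
```

View pics/a12.png

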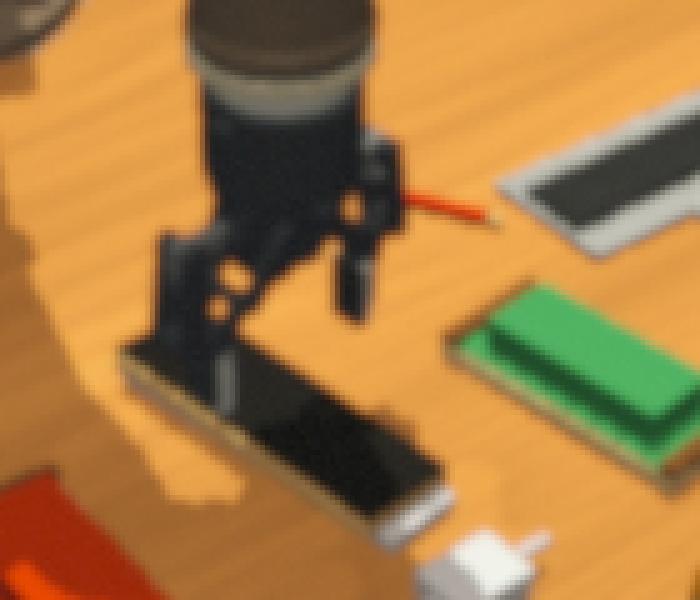

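Call:
carry_out([
  [-1,-0.07,-0.15,0,0,0,-0.05],
  [-1,0,0,-0.2,0,0,0],
  [-1,0,0,-0.3,0,0,0],
  [-1,0,0,-0.3,0,0,0],
  [-1,0,0,-0.15,0,0,0],
  [-1,0,0,0,0,0,0],
  [-1,0,0,0,0,0,0],
  [-1,0,0,0,0,0,0],
])

```text
t: 28.85
position: [0.5194, -0.0744, 0.182]
tool_rot: [3.136, 0.194, 0.0]
contact_force: [0.4, -0.1, -0.1]
gripper_width: 0.0854
```

Call:
carry_out([
  [-0.2,0,0,0,0,0,0],
  [0.2,0,0,0,0,0,0],
  [1,0,0,0,0,0,0],
  [1,0,0,0,0,0,0],
  [1,0,0,0,0,0,0],
  [1,0,0,0,0,0,0],
  [1,0,0,0,0,0,0],
  [1,0,0,0,0,0,0],
])

```text
t: 29.65
position: [0.5194, -0.0744, 0.1825]
tool_rot: [3.135, 0.194, 0.001]
contact_force: [-1.9, -0.0, 7.1]
gripper_width: 0.0563
```

Run:
```python
from h import *
p,R=st()
f=show("a13","scene",(180,140,320,260),5)
```

```text
t 29.65 pos [519.4 -74.4 182.5] xyaw 7.08 tilt 0.04 F [-1.9 -0.   7.1] w 56.3 q [ 0.17  0.58 -0.17  2.02  0.18  0.56 -1.58]
```

View pics/a13.png

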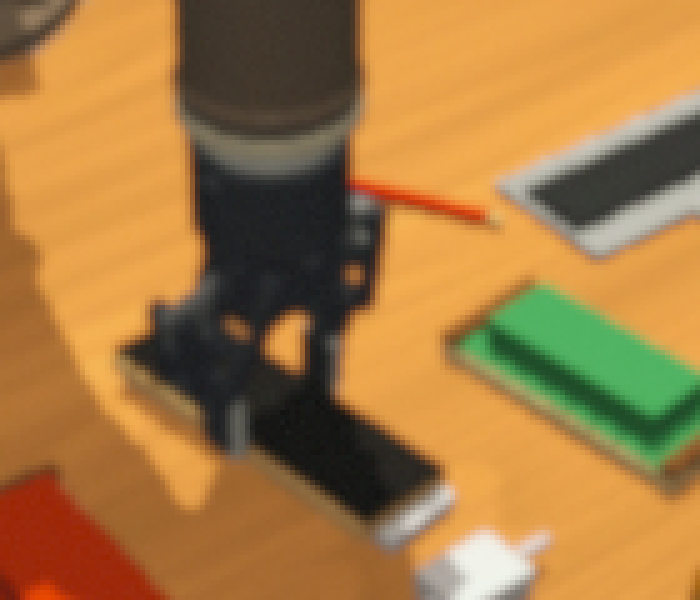

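Call:
carry_out([
  [1,0,0,0.1,0,0,0],
  [1,0,0,0.2,0,0,0],
  [1,0,0,0.3,0,0,0],
  [1,0,0,0.5,0,0,0],
  [1,0,0,0.6,0,0,0],
  [1,0,0,0.6,0,0,0],
  [1,0,0,0.6,0,0,0],
  [1,0,0.2,0.3,0,0,0.3],
])

```text
t: 30.5
position: [0.5196, -0.069, 0.2798]
tool_rot: [3.131, 0.243, 0.004]
contact_force: [0.1, 0.9, -0.8]
gripper_width: 0.056
```

Call:
carry_out([
  [1,-0.1,0.4,0,0,0,0.7],
  [1,-0.12,0.65,0,0,0,0.85],
  [1,-0.12,0.7,0,0,0,0.85],
  [1,-0.12,0.7,0,0,0,0.85],
  [1,-0.12,0.7,0,0,0,0.85],
  [1,-0.12,0.7,0,0,0,0.85],
  [1,-0.12,0.7,0,0,0,0.85],
  [1,-0.12,0.7,0,0,0,0.85],
])

```text
t: 31.3
position: [0.4906, 0.0903, 0.2779]
tool_rot: [2.858, 1.305, -0.0]
contact_force: [-0.8, 0.1, -0.8]
gripper_width: 0.0564
```

Call:
carry_out([
  [1,-0.12,0.7,0,0,0,0.85],
  [1,-0.12,0.7,0,0,0,0.85],
  [1,-0.12,0.7,0,0,0,0.85],
  [1,-0.12,0.7,0,0,0,0.85],
  [1,-0.12,0.7,0,0,0,0.85],
  [1,-0.12,0.7,0,0,0,0.85],
  [1,-0.12,0.7,0,0,0,0.85],
  [1,-0.1,0.5,0,0,0,0.7],
])

```text
t: 32.1
position: [0.4621, 0.2528, 0.278]
tool_rot: [-2.24, -2.202, -0.001]
contact_force: [0.0, -0.1, -0.6]
gripper_width: 0.0563
```

Run:
```python
from h import *
p,R=st()
f=show("a14","scene",(220,90,380,210),5)
```

```text
t 32.1 pos [462.1 252.8 278. ] xyaw 89.04 tilt 0.04 F [ 0.  -0.1 -0.6] w 56.3 q [-0.15  0.5  -0.61  1.92  0.38  0.84 -0.98]
```

View pics/a14.png

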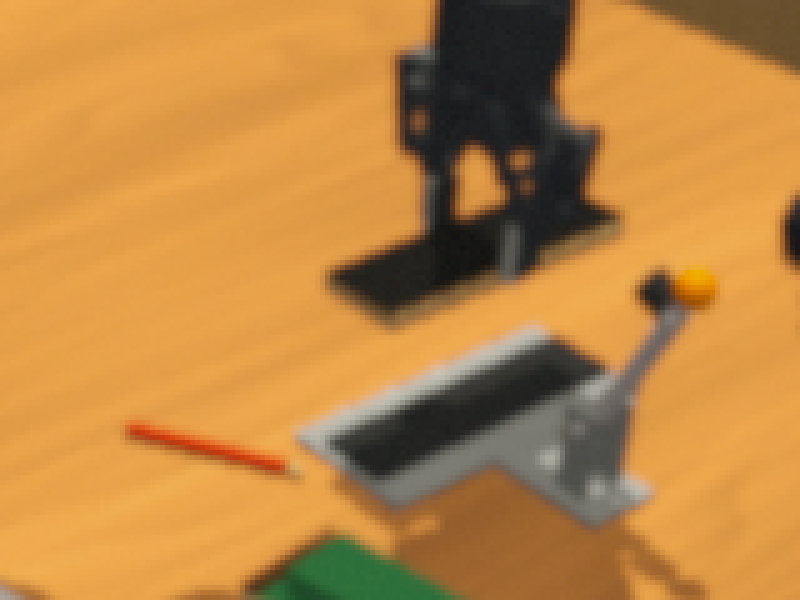

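Run:
```python
from h import *
g=env.grab_frame("scene")
m=(g["image"].max(axis=2)<75); mm=np.zeros_like(m); mm[155:188,280:343]=m[155:188,280:343]
print(rect(g,mm,.012))
st()
```

```text
[470.7 254.4  89.3 187.2  46.1]
t 32.2 pos [461.8 253.5 278.1] xyaw 89.03 tilt 0.11 F [ 0.3  0.9 -0.2] w 56.2 q [-0.15  0.5  -0.61  1.92  0.38  0.84 -0.98]
```

Run:
```python
from h import *
K=np.array([[372.84333402,0,259.6172049],[0,372.84333402,200.78743909],[0,0,1]])
f=dict(intrinsics=K,rvec=np.array([2.14288719,-2.16942344,0.17187783]),tvec=np.array([-0.03457861,0.5062713,0.90272567]))
c=lambda x,y:(90+(x+.5)/4-.5,120+(y+.5)/4-.5)
# pad corners read from z0.png
P=unproj(f,[c(66,365),c(366,365),c(66,436),c(366,435)],.012)*1000
print(P.round(1),P.mean(0))
print(unproj(f,[c(63,332),c(378,332),c(375,470),c(60,470)],.008)*1000)
```

```text
[[487.6 351.5]
 [485.4 160.4]
 [442.2 349.5]
 [440.5 159.7]] [463.89577206 255.25724155]
[[509.44915228 355.89266517]
 [507.18800935 153.81124157]
 [418.37635946 154.38781318]
 [420.91997309 353.85038012]]
```

Call:
carry_out([
  [1,0.12,0.07,-0.2,0,0,0],
  [1,0,0,-0.5,0,0,0],
  [1,0,0,-0.6,0,0,0],
  [1,0,0,-0.6,0,0,0],
  [1,0,0,-0.6,0,0,0],
  [1,0,0,-0.35,0,0,0],
  [1,0,0,-0.15,0,0,0],
  [1,0,0,0,0,0,0],
])

```text
t: 33.0
position: [0.4666, 0.2527, 0.1874]
tool_rot: [2.248, 2.195, -0.001]
contact_force: [-0.3, -0.2, -1.2]
gripper_width: 0.0567
```

Run:
```python
from h import *
p,R=st()
f=show("a15","scene",(250,110,370,210),6)
f=show("a15t","top",(90,130,210,250),5)
```

```text
t 33.0 pos [466.6 252.7 187.4] xyaw 88.63 tilt 0.05 F [-0.3 -0.2 -1.2] w 56.7 q [-0.22  0.63 -0.52  1.98  0.5   0.66 -1.08]
```

View pics/a15.png

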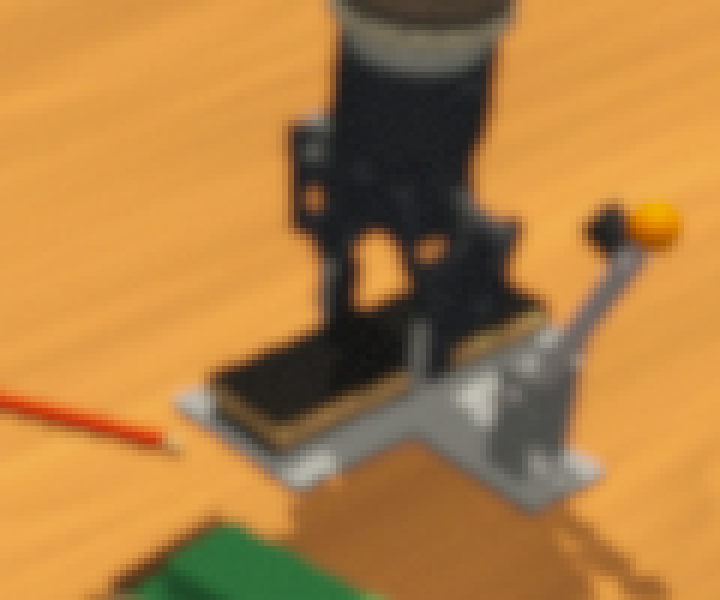

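View pics/a15t.png

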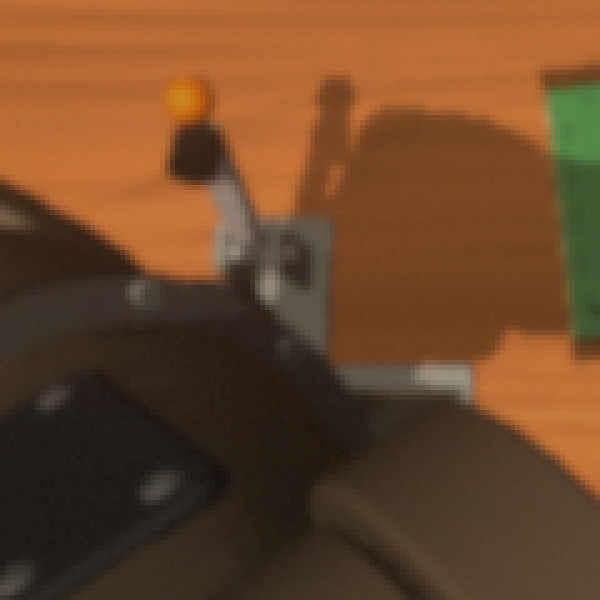

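Call:
carry_out([
  [1,0,0.08,-0.03,0,0,0.05],
  [1,0,0,-0.03,0,0,0],
  [1,0,0,-0.03,0,0,0],
  [1,0,0,-0.02,0,0,0],
  [1,0,0,0,0,0,0],
  [1,0,0,0,0,0,0],
  [1,0,0,0,0,0,0],
  [1,0,0,0,0,0,0],
])

```text
t: 33.9
position: [0.4665, 0.2555, 0.1845]
tool_rot: [2.241, 2.201, 0.0]
contact_force: [-0.0, -0.4, -1.0]
gripper_width: 0.0563
```

Call:
carry_out([
  [1,0,0,-0.02,0,0,0],
  [1,0,0,-0.02,0,0,0],
  [1,0,0,-0.01,0,0,0],
  [1,0,0,0,0,0,0],
  [1,0,0,0,0,0,0],
  [1,0,0,0,0,0,0],
  [1,0,0,0,0,0,0],
  [1,0,0,0,0,0,0],
])

```text
t: 34.7
position: [0.4664, 0.2556, 0.1844]
tool_rot: [2.24, 2.201, 0.001]
contact_force: [-3.7, -3.8, 19.7]
gripper_width: 0.0563
```

Call:
carry_out([
  [1,0,0,0.03,0,0,0],
  [-0.4,0,0,0,0,0,0],
  [-0.6,0,0,0,0,0,0],
  [-1,0,0,0,0,0,0],
  [-1,0,0,0,0,0,0],
  [-1,0,0,0.1,0,0,0],
  [-1,0,0,0.5,0,0,0],
  [-1,0,0,0.8,0,0,0],
])

```text
t: 35.5
position: [0.466, 0.2553, 0.2262]
tool_rot: [-2.24, -2.201, 0.003]
contact_force: [0.7, -0.8, -0.5]
gripper_width: 0.0854
```

Call:
carry_out([
  [-1,0,0,0.9,0,0,0],
  [-1,0,0,0.9,0,0,0],
  [-1,0,0,0.9,0,0,0],
  [-1,0,-0.7,0.9,0,0,0],
  [0,0,-0.9,0.8,0,0,0],
  [1,0,-0.9,0.4,0,0,0],
  [1,0,-0.9,0,0,0,0],
  [1,0,-0.9,0,0,0,0],
])

```text
t: 36.3
position: [0.4661, 0.1257, 0.3716]
tool_rot: [2.24, 2.201, 0.003]
contact_force: [-0.0, -0.1, 0.5]
gripper_width: 0.0283
```

Run:
```python
from h import *
p,R=st()
g=show("a16","scene",(250,110,370,210),6)
f=show("a16t","top",(90,130,210,250),5)
for h in (g,f):
    print("knob",[ (x["location"],x["confidence"]) for x in env.place_of("holddown_knob",h)[:2]])
    for r in env.trace("strop",h)[:1]: print(round(r["confidence"],2),fitbox(h,r["mask"],465,255,89,180,58,12,26))
    for r in env.trace("holddown_knob",h)[:1]: print(r["bbox"])
    im=cv2.cvtColor(h["image"],cv2.COLOR_BGR2HSV); m=(im[...,0]>12)&(im[...,0]<28)&(im[...,1]>180)&(im[...,2]>150)
    box=(130,180,330,375) if h is g else (130,190,110,200)
    ys,xs=np.nonzero(m[box[0]:box[1],box[2]:box[3]]); print("orange",len(ys),ys.mean()+box[0],xs.mean()+box[2])
```

```text
t 36.3 pos [466.1 125.7 371.6] xyaw 89.0 tilt 0.12 F [-0.  -0.1  0.5] w 28.3 q [ 0.16  0.32 -0.66  1.91  0.23  0.99 -0.63]
knob [([149.8, 358.1], 0.57)]
0.96 (array([468.5, 257.3,  90.1]), np.float64(79.2), 831)
[95.0, 249.3, 129.2, 281.0]
orange 77 146.94805194805195 359.06493506493507
knob [([181.0, 327.8], 0.53)]
orange 101 161.95049504950495 188.5247524752475
```

View pics/a16.png

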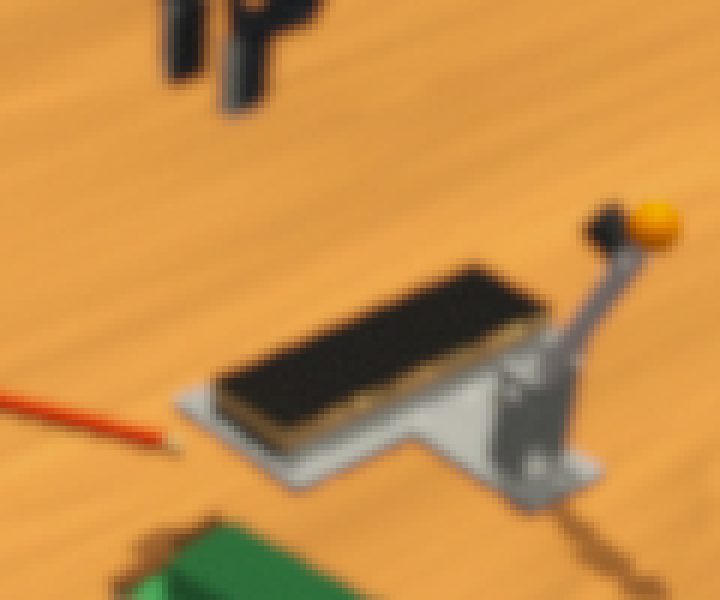

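View pics/a16t.png

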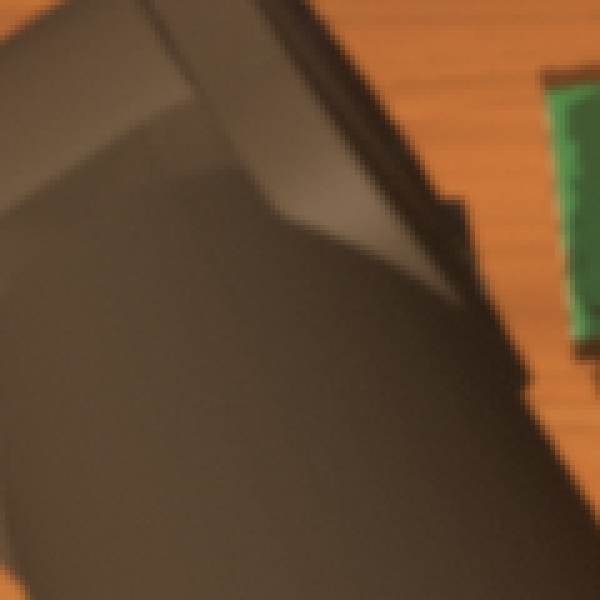

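Run:
```python
from h import *
f=dict(intrinsics=np.array([[372.84333402,0,259.6172049],[0,372.84333402,200.78743909],[0,0,1]]),rvec=np.array([2.14288719,-2.16942344,0.17187783]),tvec=np.array([-0.03457861,0.5062713,0.90272567]))
g=dict(intrinsics=np.array([[432.35775854,0,255.23803529],[0,432.35775854,196.10745799],[0,0,1]]),rvec=np.array([2.03371896,0.97961549,-0.46683609]),tvec=np.array([-0.32326927,-0.19408466,1.4380676]))
P=lambda h:h["intrinsics"]@np.c_[cv2.Rodrigues(h["rvec"])[0],h["tvec"]]
X=cv2.triangulatePoints(P(f),P(g),np.array([[127.5],[149.9]]),np.array([[359.1],[147.2]])).ravel(); X=X[:3]/X[3]; print(X*1000,proj(f,X),proj(g,X))
```

```text
[608.78458569 256.33847459 156.35180374] [[126.28223093 148.78161396]] [[358.05628488 147.54046173]]
```

Call:
carry_out([
  [1,0.6,0.4,0,0,0,0],
  [1,0.85,0.57,0,0,0,0],
  [1,0.85,0.57,0,0,0,0],
  [1,0.85,0.57,0,0,0,0],
  [1,0.85,0.57,0,0,0,0],
  [1,0.85,0.57,0,0,0,0],
  [1,0.85,0.57,0,0,0,0],
  [1,0.6,0.54,0,0,0,0],
], newtons=20)

```text
t: 37.5
position: [0.6566, 0.259, 0.3693]
tool_rot: [-2.24, -2.202, 0.0]
contact_force: [0.7, -0.4, 0.4]
gripper_width: -0.0003
```

Call:
carry_out([
  [1,0,0,-0.4,0,0,0],
  [1,0,0,-0.5,0,0,0],
  [1,0,0,-0.5,0,0,0],
  [1,0,0,-0.4,0,0,0],
  [1,0,0,-0.1,0,0,0],
  [1,0,0,0,0,0,0],
  [1,0,0,0,0,0,0],
  [1,0,0,0,0,0,0],
])

```text
t: 38.3
position: [0.6556, 0.2574, 0.3138]
tool_rot: [2.241, 2.201, 0.002]
contact_force: [0.4, 0.4, 0.8]
gripper_width: 0.0002
```

Run:
```python
from h import *
p,R=st()
g=show("a17","scene",(280,60,420,200),5)
```

```text
t 38.3 pos [655.6 257.4 313.8] xyaw 88.97 tilt 0.08 F [0.4 0.4 0.8] w 0.2 q [-0.12  0.71 -0.56  1.42  0.39  1.12 -0.77]
```

View pics/a17.png

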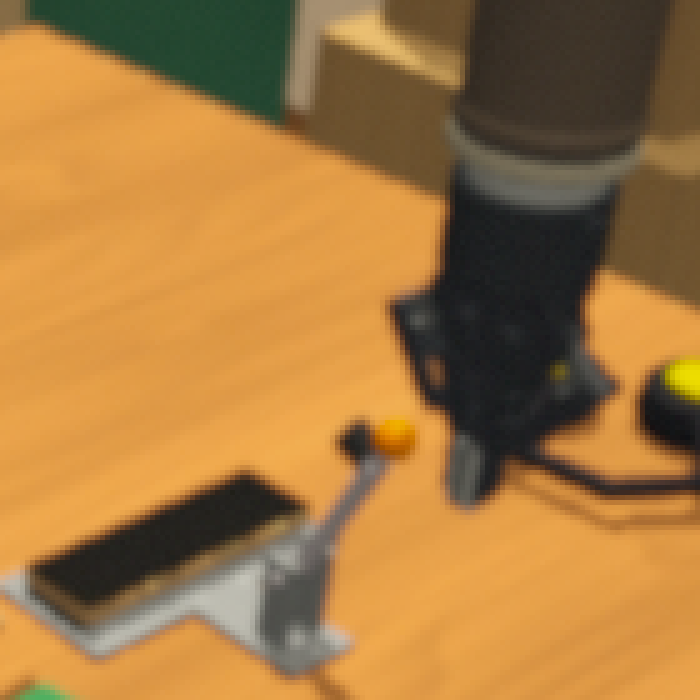

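Call:
carry_out([
  [1,-0.3,0,0.2,0,0,0],
  [1,-0.4,0,0,0,0,0],
  [1,-0.4,0,0,0,0,0],
  [1,-0.4,0,0,0,0,0],
  [1,-0.3,0,0,0,0,0],
  [1,-0.3,0,0,0,0,0],
  [1,0,0,0,0,0,0],
  [1,0,0,0,0,0,0],
])

```text
t: 39.15
position: [0.5924, 0.2573, 0.319]
tool_rot: [2.241, 2.202, -0.0]
contact_force: [0.5, -0.4, 0.6]
gripper_width: -0.0001
```

Run:
```python
from h import *
p,R=st()
g=show("a18","scene",(280,60,420,200),5)
```

```text
t 39.15 pos [592.4 257.3 319. ] xyaw 88.99 tilt 0.01 F [ 0.5 -0.4  0.6] w -0.1 q [-0.12  0.62 -0.59  1.58  0.38  1.06 -0.82]
```

View pics/a18.png

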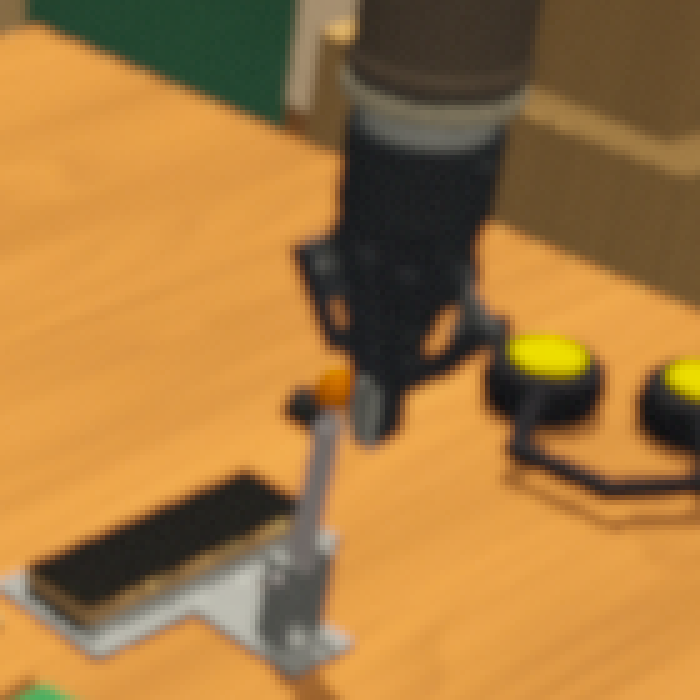

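The finger pushes on the knob (crop (335,388)), and the arm is close to upright. I'll keep pushing.

Call:
carry_out([
  [1,-0.2,0,0,0,0,0],
  [1,-0.3,0,0,0,0,0],
  [1,-0.3,0,0,0,0,0],
  [1,-0.3,0,0,0,0,0],
  [1,-0.3,0,0,0,0,0],
  [1,-0.2,0,0,0,0,0],
  [1,0,0,0,0,0,0],
  [1,0,0,0,0,0,0],
])

```text
t: 40.0
position: [0.5445, 0.2573, 0.3191]
tool_rot: [2.241, 2.201, 0.0]
contact_force: [0.4, 0.8, 0.4]
gripper_width: 0.0005
```

Run:
```python
from h import *
p,R=st()
g=show("a19","scene",(280,60,420,200),5)
```

```text
t 40.0 pos [544.5 257.3 319.1] xyaw 88.98 tilt 0.02 F [0.4 0.8 0.4] w 0.5 q [-0.12  0.56 -0.6   1.69  0.36  1.   -0.87]
```

View pics/a19.png

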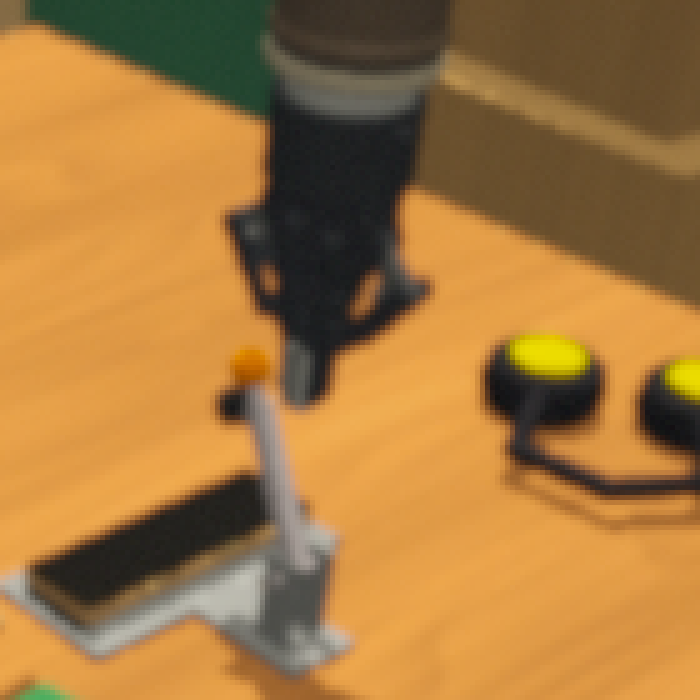

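Call:
carry_out([
  [1,0.2,0,0.3,0,0,0],
  [1,0.2,0,0.8,0,0,0],
  [1,0,0,0.9,0,0,0],
  [1,0,-0.3,0.9,0,0,0],
  [1,0,-0.9,0,0,0,0],
  [1,0,-0.9,0,0,0,0],
  [1,0,-0.9,0,0,0,0],
  [1,0,-0.9,0,0,0,0],
])

```text
t: 40.85
position: [0.5571, 0.1391, 0.4067]
tool_rot: [2.241, 2.201, 0.002]
contact_force: [-0.6, -0.5, 0.2]
gripper_width: 0.0003
```

Call:
carry_out([
  [1,-0.5,-0.9,0,0,0,0],
  [1,-0.5,-0.9,0,0,0,0],
  [1,-0.5,-0.9,0,0,0,0],
  [1,-0.5,-0.9,0,0,0,0],
  [1,-0.5,-0.9,0,0,0,0],
  [1,-0.5,-0.9,0,0,0,0],
  [1,-0.5,-0.9,0,0,0,0],
  [1,-0.5,-0.9,0,0,0,0],
])

```text
t: 41.65
position: [0.4364, -0.0769, 0.4068]
tool_rot: [2.241, 2.201, 0.001]
contact_force: [0.6, -1.2, -0.5]
gripper_width: -0.0001
```

Call:
carry_out([
  [1,0,-0.9,0,0,0,0],
  [1,0,-0.9,0,0,0,0],
  [1,0,-0.9,0,0,0,0],
  [1,0,-0.9,0,0,0,0],
  [1,0,0,0,0,0,0],
  [1,0,0,0,0,0,0],
  [1,0,0,0,0,0,0],
  [1,0,0,0,0,0,0],
])

```text
t: 42.45
position: [0.4367, -0.1827, 0.4062]
tool_rot: [2.239, 2.203, 0.001]
contact_force: [-0.7, 0.6, -0.1]
gripper_width: 0.0002
```

Run:
```python
from h import *
p,R=st()
g=show("a20","scene",(60,120,380,310),2.5)
f=show("a20t","top",(80,120,420,260),2.35)
for n,c in (("stone_white",(467,-377,9.4,80,40,12,32)),("stone_red",(571,-219,-2,140,52,12,32)),("stone_green",(589,77,6.8,110,46,12,32)),("strop",(466,256,89,180,58,12,26))): 
  for h in (f,g):
    for r in env.trace(n,h)[:1]: print(n,round(r["confidence"],2),fitbox(h,r["mask"],*c))
```

```text
t 42.45 pos [ 436.7 -182.7  406.2] xyaw 89.07 tilt 0.02 F [-0.7  0.6 -0.1] w 0.2 q [ 0.73  0.24 -0.53  1.89  0.14  1.05  0.12]
stone_white 0.65 (array([ 468.9, -368.7,    8.8]), np.float64(1290.1), 699)
stone_white 0.64 (array([ 469.1, -374.5,    9.2]), np.float64(40.7), 708)
stone_red 0.89 (array([ 568.5, -220.5,   -2.5]), np.float64(195.8), 997)
stone_red 0.92 (array([ 5.693e+02, -2.164e+02, -5.000e-01]), np.float64(135.9), 1270)
stone_green 0.93 (array([588.6,  76.2,   7. ]), np.float64(51.6), 830)
stone_green 0.71 (array([532.7, 269.5, 105.2]), np.float64(728.2), 1144)
strop 0.86 (array([465.6, 254.7,  88.1]), np.float64(278.3), 1521)
strop 0.82 (array([468.2, 256. ,  90.7]), np.float64(258.8), 654)
```

View pics/a20.png

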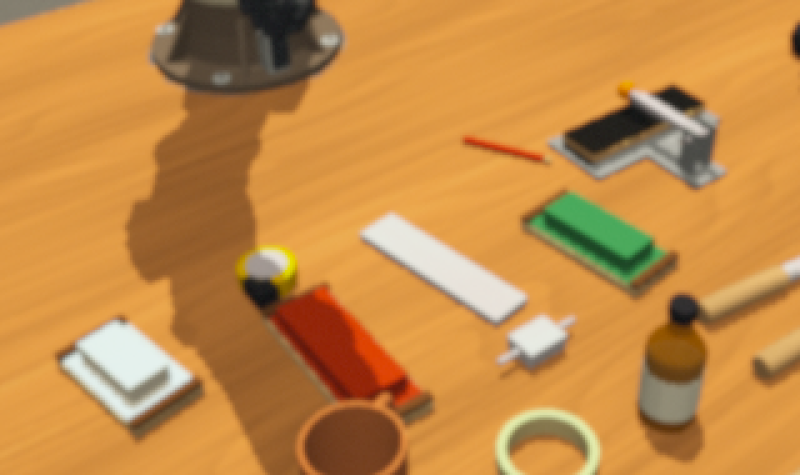

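View pics/a20t.png

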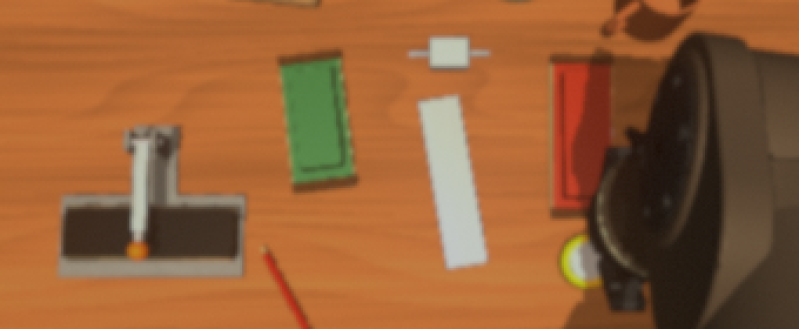

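Call:
carry_out([
  [1,0,0,0,0,0,0],
  [1,0,0,0,0,0,0],
  [1,0,0,0,0,0,0],
  [1,0,0,0,0,0,0],
  [1,0,0,0,0,0,0],
  [1,0,0,0,0,0,0],
  [1,0,0,0,0,0,0],
  [1,0,0,0,0,0,0],
])

```text
t: 43.75
position: [0.4365, -0.1837, 0.4059]
tool_rot: [2.241, 2.201, 0.0]
contact_force: [0.4, 0.7, 1.0]
gripper_width: -0.0003
```

Call:
carry_out([
  [1,0,0,0,0,0,0],
  [1,0,0,0,0,0,0],
  [1,0,0,0,0,0,0],
  [1,0,0,0,0,0,0],
  [1,0,0,0,0,0,0],
  [1,0,0,0,0,0,0],
  [1,0,0,0,0,0,0],
  [1,0,0,0,0,0,0],
])

```text
t: 44.55
position: [0.4365, -0.1837, 0.4059]
tool_rot: [2.241, 2.202, 0.0]
contact_force: [0.6, 0.2, -0.3]
gripper_width: 0.0002
```

Run:
```python
from h import *
p,R=st()
g=show("a21","scene",(260,130,380,210),6)
f=show("a21t","top",(90,150,210,250),6)
px=[]
for h in (f,g):
    im=cv2.cvtColor(h["image"],cv2.COLOR_BGR2HSV); m=(im[...,0]>10)&(im[...,0]<28)&(im[...,1]>170)&(im[...,2]>120)
    b=(220,232,130,148) if h is f else (145,165,300,320)
    ys,xs=np.nonzero(m[b[0]:b[1],b[2]:b[3]]); px.append([xs.mean()+b[2],ys.mean()+b[0]]); print(len(xs),px[-1])
P=lambda h:h["intrinsics"]@np.c_[cv2.Rodrigues(np.array(h["rvec"]))[0],np.array(h["tvec"]).ravel()]
X=cv2.triangulatePoints(P(f),P(g),np.array(px[0])[:,None],np.array(px[1])[:,None]).ravel();X=X[:3]/X[3];print("knob",X*1000)
```

```text
t 44.55 pos [ 436.5 -183.7  405.9] xyaw 88.98 tilt 0.0 F [ 0.6  0.2 -0.3] w 0.2 q [ 0.73  0.24 -0.53  1.89  0.14  1.05  0.12]
53 [np.float64(138.0566037735849), np.float64(226.30188679245282)]
307 [np.float64(308.0097719869707), np.float64(152.8371335504886)]
knob [443.11471271 253.55524927  61.77525798]
```

View pics/a21.png

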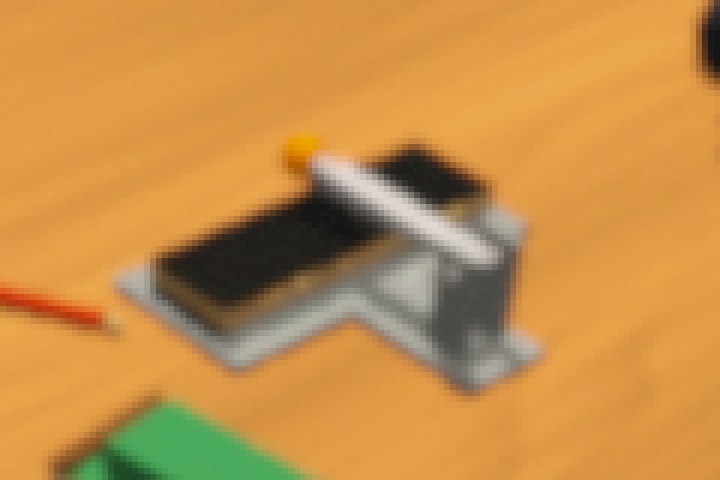

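View pics/a21t.png

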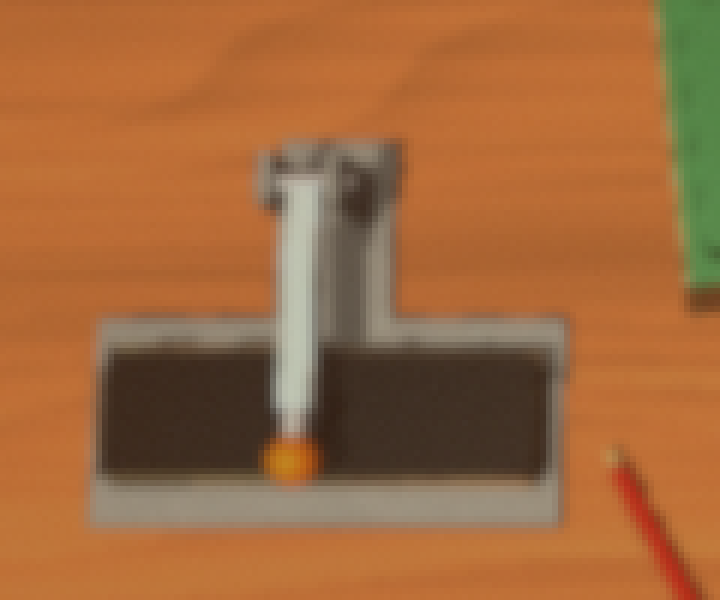

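Run:
```python
from h import *
g=dict(intrinsics=np.array([[432.35775854,0,255.23803529],[0,432.35775854,196.10745799],[0,0,1]]),rvec=np.array([2.03371896,0.97961549,-0.46683609]),tvec=np.array([-0.32326927,-0.19408466,1.4380676]))
for a in (-.15,0,.1,.2): print(a,proj(g,[.561-.115*np.cos(a),.2555,.05+.115*np.sin(a)]))
```

```text
-0.15 [[308.64932051 161.64008011]]
0 [[308.8745175  156.47830185]]
0.1 [[309.37584098 153.19117687]]
0.2 [[310.15913738 150.0623882 ]]
```

Run:
```python
from plant import env
print(env.close_job())
```

```text
the job is handed in; nothing more can be done
None
```

I set the white, green and red stones in their cradles one after another. I then laid the strop board on the pad with the arm still raised, pushed the arm past upright and let it sink onto the board. I handed the job in at about 45 s, with the gripper raised clear and touching nothing; the hand-in gave no verdict.

**What the last checks showed:**
- **Stones:** where the fits were clean, each stone came out within about 3 mm and 2° of its cradle. Each one touched down with a light contact force before I let go.
- **Strop board:** it lies within about 5 mm of the pad centre and about 1° of its length.
- **Arm:** the knob did not move between two looks about 2 s apart. Its image position puts the arm at about 0.04 rad, within roughly 0.05 rad, so the image alone cannot rule out the 0.06 rad limit. Resting with its foot on the board puts it at level by design.

**Checks that failed or disagreed:**
- The two cameras disagree by 2 to 5 mm on the stones and by about 7 mm in x on the pad before the board was laid. I used values between the two.
- Some final fits were unusable. The robot arm blocked the white stone in the top view, and the network picked the wrong thing for the green stone in the scene view. In both cases the other camera was good.
- The triangulated height of the lowered knob came out wrong, because the colour mask caught some of the table. I checked that one by projecting the expected position into the picture instead.

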